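Clamp the whetstone with the ratchet

TASK

Take the whetstone from its sloping drip stand and lay it flat and square between the guides of the ratchet clamp. Then flip the ratchet's orange direction lever from the red dot over to the green dot (tighten), and swing the handle all the way back anticlockwise to feel that it runs free. After that work the handle back and forth until the jaw grips the stone firmly against the end stop, and let go; leave the cups alone.

Things in the scene. Friction and masses are not known exactly. Their poses are not given: they have to be found in the camera images.
- stone_center (a point): Centre of the whetstone, a loose block 110 x 44 x 24 mm, cream on one face, brown on the other, 0.2 to 0.35 kg. Its x runs along the 110 mm, y along the 44 mm, z along the 24 mm. At the start it lies on the white sloping stand, its x pointing up the slope, z (cream face) up from the slope. In the clamp either face may be up and either end at the stop.
- stand: White fixed drip stand, 120 x 62 mm, up to 85 mm high; origin at the centre of its underside; its x is the direction in which the slope rises, at 32 degrees. Under the stone it is only 24 mm wide (a 40 mm wide lip at the low end), so fingers may pass beside the stone and 10 mm below it.
- clamp: Fixed grey ratchet clamp, base 266 x 76 mm, origin on its underside. x points from the ratchet to the end stop (face at x = +100 mm), z up. The stone lies along x on bars 30 mm above the worktop, between side guides (faces 47.8 mm apart, symmetric about y = 0, 16 mm high, flared on top) at x = -4 to +14 and +79 to +97 mm; from +14 to +79 mm the stone's long sides are open for fingers.
- pocket (a point): Point of the clamp (axes as the clamp) on top of the bars, 30 mm up, at clamp x = 45 mm, y = 0: centre of the underside of the stone once clamped. Lay the stone in 1 to 9 mm short of it towards the jaw (the opening is 10 to 16 mm longer than the stone); the jaw pushes it home.
- pad_face (a point): Centre of the black rubber face of the moving jaw (46 x 20 mm), which moves along the clamp's +x.
- pad: The jaw's sprung rubber pad; gives up to 5 mm, 3 N per mm, when the jaw presses on the stone.
- jaw (a joint): Jaw travel in m: 0 fully open (pad face 128 mm from the end stop), grows as it closes; starts at 0.002 to 0.008. The pad touches the stone held against the stop at 0.018; firm grip at about 0.021 to 0.023. Moves 12 mm per rad of the spindle and stays where it is left.
- spindle_top (a point): Point on the vertical ratchet axis, 68 mm above the worktop, at the upper face of the handle's head (clamp x = -105 mm).
- knob (a point): Centre of the handle's upright black knob (23 mm thick, 44 mm high, its middle 92 mm and its top 112 mm above the worktop), 100 mm from the ratchet axis at the end of a flat steel arm whose top is 68 mm up. Its x points outward along the arm, z up.
- handle (a joint): Handle angle in rad, growing clockwise from above, -0.6 to +0.6 (stops), starts near +0.4, stays where left. Lever on tighten: clockwise swings turn the spindle and close the jaw (4 N at the knob, 5 to 6 N squeezing the pad, then solid), anticlockwise runs free (1 to 2 N). Up to 0.4 rad is lost at each reversal. Lever on loosen: the other way round, the jaw opens.
- thumb (a point): Point in the orange thumb piece of the direction lever (9 mm across the lever, 14 mm along it, 73 to 90 mm above the worktop; this point is 82 mm up, 45 mm from the lever's pivot). The pivot lies on the handle's arm, 47 mm out from the ratchet axis; the lever points from it back over the axis. Site x points from thumb piece to pivot, z up.
- lever (a joint): Direction lever in rad about its pivot, clockwise from above: -0.35 loosen (thumb piece by the red dot), +0.35 tighten (by the green dot: on the left when looking outward from the axis along the arm). Needs about 3 N at the thumb piece, which travels 31 mm, and stays where left.
- white_cup: White cup 72 mm high, a bystander at the rear between coffee brewer and syrup bottles; origin at the underside.
- espresso_cup_1: White espresso cup 56 mm high with coffee in it, a bystander at the front right; origin at the underside.

How it is judged:
By the outcome, as a careful person would: the job done as asked, in the order asked, and still so for the second after the job is handed in, with the robot touching nothing.
It also fails if it takes over 72 s, if anything falls off the work surface, if the arm or the gripper's body presses on something with over 40 N, if the wrist force passes 120 N, or if a joint passes its speed limit or range.

ROBOT

A 6-joint arm with a two-finger parallel gripper is mounted at the origin on a cart in front of the work surface, level with it; the furniture and walls round the work are solid. World frame = base frame: x ahead of the robot, y to its left, z up, the work surface at z = 0. Lengths are in m, angles in rad, forces in N, time in s.
With the tool pointing down it reaches from about 0.3 to 0.85 m from the base axis. Payload 4.2 kg.
Tool frame: the origin (TCP) lies midway between the tips of the shut fingers; the grasp point (between the pads) lies r.pinch_z behind it (r.pinch_z is the distance from the TCP to the grasp point, in m); y points along the fingers, z is the direction in which the jaws open and shut, and the axes are right-handed (so a half turn about y gives the same grasp; the last joint's range is limited). The gripper opens to 91 mm and grips with 3 to 60 N. Pads are 32 mm wide; open, the fingers measure 118 mm over their backs; the gripper's body (76 mm by 178 mm) begins 60 mm behind the grasp point.
Start: joints at [-1.143, 0.32, 1.565, -0, 1.257, -0.02], TCP at [0.249, -0.518, 0.214] pointing down, gripper open.
Joint ranges: [-3.11, 3.11], [-0.84, 2.01], [0.21, 2.61], [-1.34, 4.49], [0.05, 2.63], [-2.56, 2.56]. Speed limits (rad/s): [2.57, 2.57, 3.14, 3.14, 3.14, 3.14].

INTERFACE

Orientations are given as a unit quaternion [x, y, z, w].
In Python, from cell import r gives the robot as it stands. The module is installed in compiled form; this text tells all that it offers.
- The arm moves only by the tool move_arm, never from a script. Its argument "plan" is a list that holds one entry, the list of rows, each a list of 6 numbers: the shift along the tool's x, y, z in mm, then the turn, a rotation vector about the tool's x, y, z in degrees. A call has 1 to 10 rows; each row shifts and turns the pose as measured when the row begins, along the tool's axes as they then stand; what a row does not reach is not made up. A row lasts 1/12 s, in which the tool goes at most 41.7 mm and 7.16 degrees, less where a joint would pass 70% of its speed; a pose out of reach is approached as far as the arm can. A call with a gripper value outside its range is refused whole. "claw" is the closure, from -1 (fully open) to 1 (shut), so that 0 is half open, set as the call begins (left out, the last holds). The fingers move at their own pace and stop on an object; "newtons" is the grip in N (left out, the last holds). Time passes only in rows, so rows that do not move let the fingers close. It gives the time, the measured TCP pose, the force and the opening at its end, in the units of the state.
- r.read_state(): the state, without advancing time (a new reading comes with each control period).
- r.read_camera(name): name is "side" or "top"; returns a dict with "image" (420x560x3 uint8, red, green, blue), "fx", "fy", "cx", "cy" (pixels), "eye" and "orientation" of the camera in the world. Camera axes: x right, y up, looking along -z (the intrinsics and any distortion apply to the point x, -y, -z); pixel columns grow to the right and rows downward; lengths in m; the calibration is good to about 2 mm. A picture is of the moment at which its call begins. There is no depth.
- r.job_done(): hands the job in, once; it reports no verdict.
The state is a dict: "time": time; "joints": joint angles; "joint_velocities": joint speeds; "joint_efforts": joint torques, N m; "tool_pos": TCP position; "tcp_rot": TCP orientation; "wrist_force": force on the tool from outside, world axes, zero at the start; "wrist_torque": the same for the moment, N m; "finger_gap": finger opening in m.
Only numpy, scipy, OpenCV 4.12 (cv2) and the standard library are available. Lean on these libraries where they do the work, as an engineer would, in place of code of your own. Each camera call takes 0.05 s, during which the arm holds its last target.

## Working session

There is one attempt and no reset: what is moved stays moved. The work goes in short steps, Python scripts to look and compute and a tool call to move; the robot and the scene stay as the last step left them, time stands still between calls to the robot, and variables do not carry over. Pictures are saved under pics/ and viewed, and the job is handed in when it is done.

Besides the shell and the picture viewer there is one more tool, called as name(argument=value, ...), one argument or row to a line, values as JSON. move_arm: Moves the arm, as the interface text tells. Its arguments: {"type":"object","properties":{"plan":{"type":"array"},"claw":{"type":"number"},"newtons":{"type":"number"}},"required":["plan"]}

```bash
mkdir -p pics; ls; python3 - <<'E'
from cell import r
import cv2,json
for n in ["side","top"]:
    d=r.read_camera(n); cv2.imwrite(f"pics/{n}0.png",cv2.cvtColor(d["image"],cv2.COLOR_RGB2BGR))
    print(n,{k:v for k,v in d.items() if k!="image"})
print(r.read_state(), r.pinch_z)
E
```

```text
pics
side {'fx': 392.051910565506, 'fy': 392.051910565506, 'cx': 280.3195862429359, 'cy': 212.5853590183413, 'eye': array([0.64353495, 0.64723255, 0.41342249]), 'orientation': array([0.01703741, 0.57884238, 0.8148488 , 0.02593555])}
top {'fx': 415.80505247958195, 'fy': 415.80505247958195, 'cx': 277.93639917569965, 'cy': 198.14578676348486, 'eye': array([ 0.50035932, -0.24748297,  0.91784073]), 'orientation': array([ 0.02899981, -0.04457874, -0.70282666,  0.70937045])}
{'time': 0.1, 'joints': array([-1.14304644e+00,  3.20238241e-01,  1.56551281e+00, -4.28647728e-05,
        1.25738872e+00, -2.00198106e-02]), 'joint_velocities': array([-0.00157255,  0.00074354, -0.00286846, -0.00034036, -0.00239116,
       -0.00024243]), 'joint_efforts': array([ 6.44713782e-04, -4.13330054e+01, -2.32510006e+01,  7.29501410e-02,
        4.21884342e-02, -4.50549260e-05]), 'tool_pos': array([ 0.24875009, -0.51793414,  0.21321561]), 'tcp_rot': array([-0.15712064,  0.68999052, -0.68892503,  0.15687093]), 'wrist_force': array([ 0.14661122, -0.00219973,  0.27698685]), 'wrist_torque': array([ 0.00355215, -0.01227158,  0.04054436]), 'finger_gap': 0.09132303769846345} 0.0188
```

View pics/side0.png

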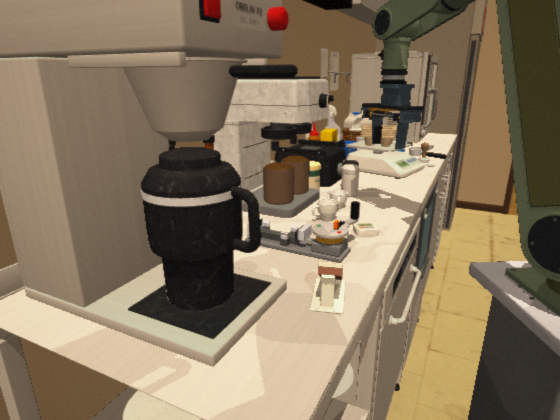

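View pics/top0.png

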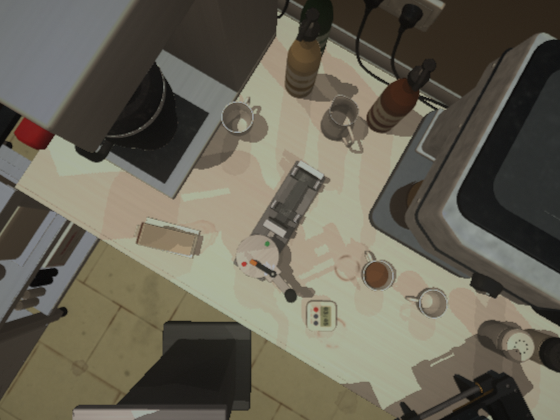

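```bash
python3 - <<'E'
import cv2,numpy as np
t=cv2.imread("pics/top0.png"); s=cv2.imread("pics/side0.png")
def crop(im,x0,y0,x1,y1,k,fn):
    c=cv2.resize(im[y0:y1,x0:x1],None,fx=k,fy=k,interpolation=cv2.INTER_CUBIC)
    for x in range((x0+9)//10*10,x1,10):
        cv2.putText(c,str(x),(int((x-x0)*k),8),0,.3,(0,0,255),1); cv2.line(c,(int((x-x0+.5)*k),10),(int((x-x0+.5)*k),14),(0,0,255),1)
    for y in range((y0+9)//10*10,y1,10):
        cv2.putText(c,str(y),(0,int((y-y0+.5)*k)),0,.3,(0,0,255),1); cv2.line(c,(20,int((y-y0+.5)*k)),(24,int((y-y0+.5)*k)),(0,0,255),1)
    cv2.imwrite(fn,c)
crop(t,225,150,335,310,3.7,"pics/t_clamp.png")
crop(t,125,205,215,270,8,"pics/t_stand.png")
crop(s,240,185,390,320,5,"pics/s_crop.png")
E
```

```text
(no output)
```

View pics/t_clamp.png

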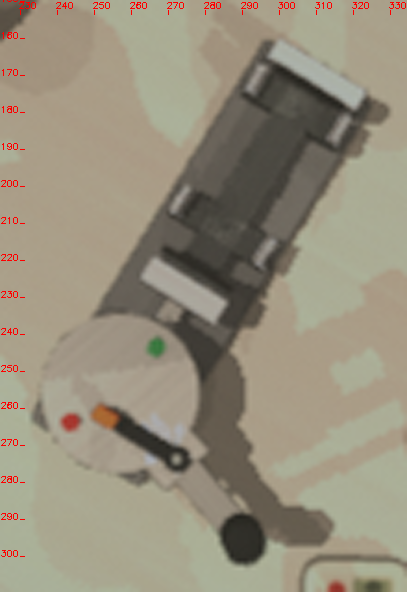

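View pics/t_stand.png

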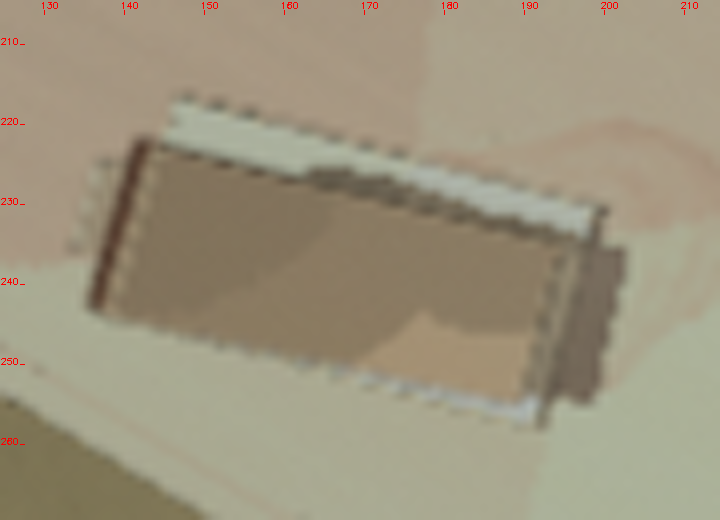

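View pics/s_crop.png

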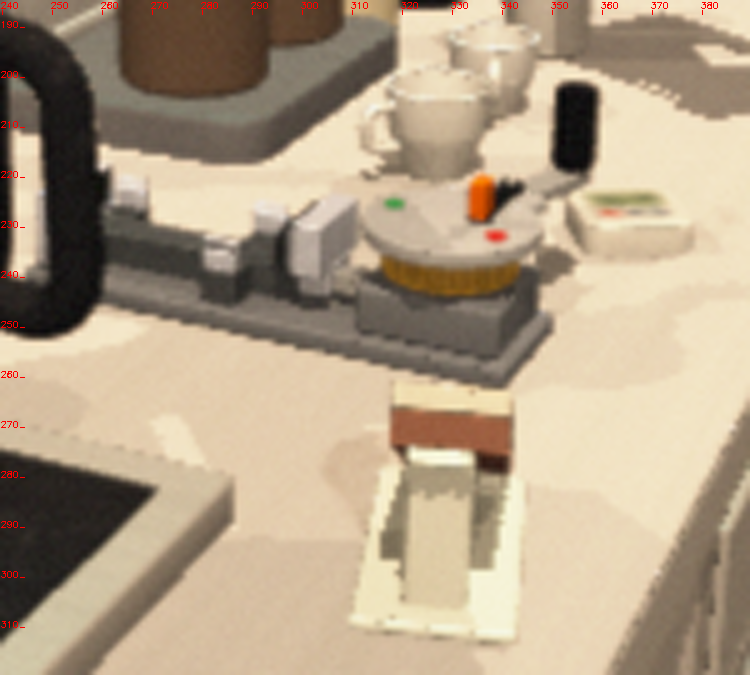

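View zooms.

```bash
cat > h.py <<'E'
import cv2,numpy as np
from scipy.spatial.transform import Rotation as R
def crop(im,x0,y0,x1,y1,k,fn,gamma=0.6):
    im=(255*(im/255.)**gamma).astype(np.uint8)
    c=cv2.resize(im[y0:y1,x0:x1],None,fx=k,fy=k,interpolation=cv2.INTER_NEAREST)
    st=5 if k>=8 else 10
    for x in range((x0+st-1)//st*st,x1,st):
        X=int((x-x0+.5)*k); cv2.putText(c,str(x),(X-8,8),0,.3,(0,0,255),1); cv2.line(c,(X,10),(X,16),(0,0,255),1)
    for y in range((y0+st-1)//st*st,y1,st):
        Y=int((y-y0+.5)*k);cv2.putText(c,str(y),(0,Y),0,.3,(0,0,255),1); cv2.line(c,(20,Y),(26,Y),(0,0,255),1)
    cv2.imwrite(fn,c)
CAM={'side':(392.051910565506,280.3195862429359,212.5853590183413,[0.64353495,0.64723255,0.41342249],[0.01703741,0.57884238,0.8148488,0.02593555]),
'top':(415.80505247958195,277.93639917569965,198.14578676348486,[0.50035932,-0.24748297,0.91784073],[0.02899981,-0.04457874,-0.70282666,0.70937045])}
def proj(cam,P):
    f,cx,cy,e,q=CAM[cam]; p=R.from_quat(q).inv().apply(np.atleast_2d(P)-e)
    return np.stack([cx+f*p[:,0]/-p[:,2], cy+f*(-p[:,1])/-p[:,2]],1)
def ray(cam,u,v):
    f,cx,cy,e,q=CAM[cam]; d=R.from_quat(q).apply([(u-cx)/f,-(v-cy)/f,-1.]); return np.array(e),d/np.linalg.norm(d)
def atz(cam,u,v,z):
    e,d=ray(cam,u,v); return e+d*(z-e[2])/d[2]
def tri(u1,v1,u2,v2):
    A=[];b=[]
    for c,u,v in(('top',u1,v1),('side',u2,v2)):
        e,d=ray(c,u,v);M=np.eye(3)-np.outer(d,d);A.append(M);b.append(M@e)
    return np.linalg.lstsq(np.vstack(A),np.hstack(b),rcond=None)[0]
E
python3 - <<'E'
from h import *
t=cv2.imread("pics/top0.png"); s=cv2.imread("pics/side0.png")
crop(t,128,212,208,262,9,"pics/a1.png")
crop(s,305,255,350,315,10,"pics/a2.png")
crop(t,265,155,335,235,7.5,"pics/a3.png")
crop(t,230,225,305,305,7.5,"pics/a4.png")
crop(s,250,195,365,265,6.9,"pics/a5.png",.8)
E
```

```text
(no output)
```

View pics/a1.png

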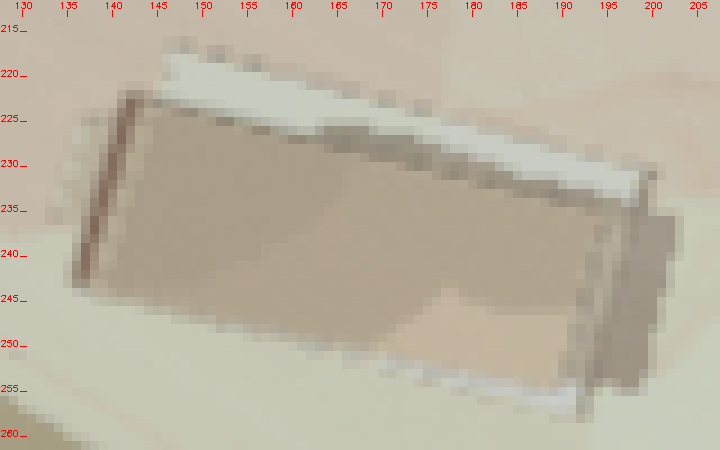

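View pics/a2.png

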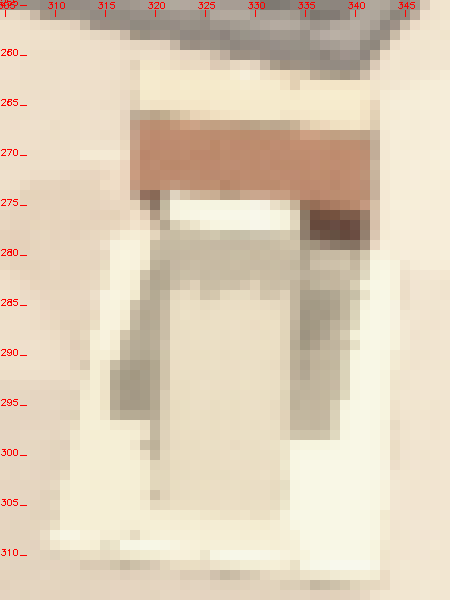

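View pics/a3.png

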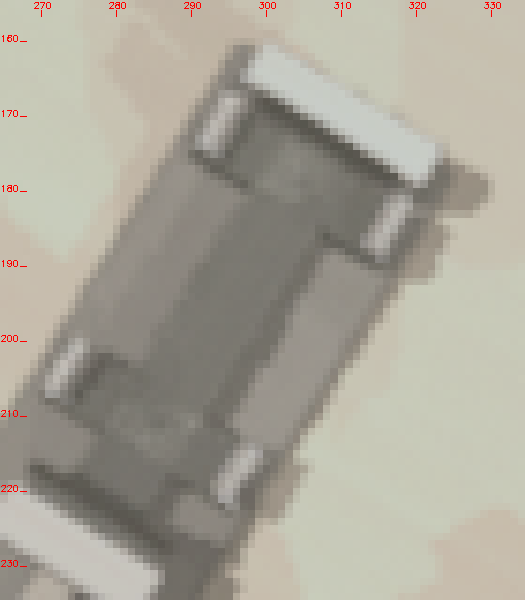

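View pics/a4.png

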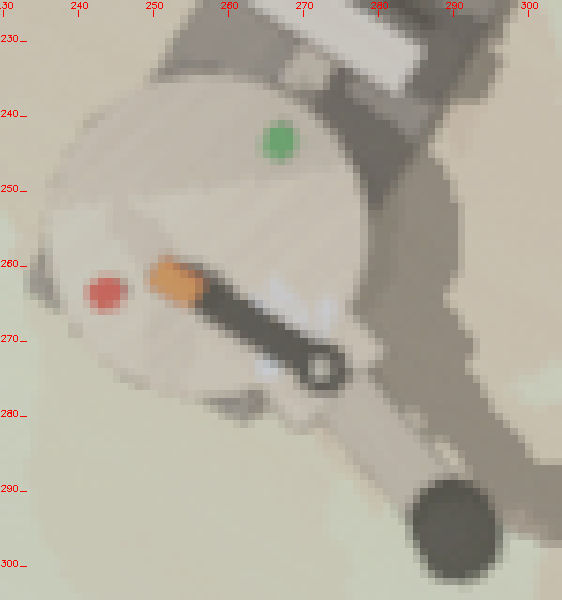

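View pics/a5.png

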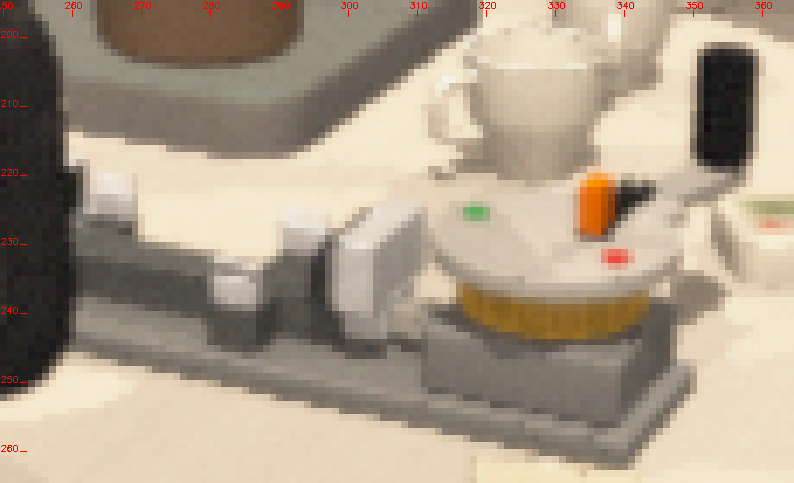

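```bash
cat > fit.py <<'E'
from h import *
from scipy.optimize import least_squares
# stone
obs=[('top',(55,22,-12),(135.7,243.8)),('top',(55,-22,-12),(141.5,221.6)),('top',(-55,22,12),(190.2,255)),('top',(-55,-22,12),(194.6,234.3)),
('side',(55,-22,12),(318,261)),('side',(55,-22,0),(317.3,266.2)),('side',(55,22,0),(342,267.7)),('side',(55,-22,-12),(317.3,274.2)),('side',(55,22,-12),(342,275.4))]
def stoneT(p): return R.from_euler('ZY',[p[3],-np.radians(32)]),np.array(p[:3])
def res(p):
    Rm,c=stoneT(p); return np.concatenate([proj(k,c+Rm.apply(np.array(l)/1e3))[0]-o for k,l,o in obs])
s=least_squares(res,[.45,0,.08,1.5],loss='soft_l1'); print('stone',s.x.round(4),np.degrees(s.x[3]));print(res(s.x).reshape(-1,2).round(1))
# clamp
ob2=[('top',(88,0,43),(305.5,177.5)),('top',(5,0,43),(285,210.7)),('top',(-105,0,68),(257.6,256)),('side',(-105,0,68),(332,230))]
def cl(p,l): l=np.array(l)/1e3; return np.array([p[0],p[1],0])+R.from_euler('z',p[2]).apply(l)
res2=lambda p:np.concatenate([proj(k,cl(p,l))[0]-o for k,l,o in ob2])
c=least_squares(res2,[.5,-.2,0]); print('clamp',c.x.round(4),np.degrees(c.x[2])); print(res2(c.x).reshape(-1,2).round(1))
print('base corners top',proj('top',[cl(c.x,q) for q in [(-133,38,0),(-133,-38,0),(133,-38,0),(133,38,0)]]).round(1))
print('base corners side',proj('side',[cl(c.x,q) for q in [(-133,38,0),(-133,-38,0),(133,-38,0),(133,38,0)]]).round(1))
for y in(23.9,-23.9): print(proj('top',[cl(c.x,q) for q in [(-4,y,46),(14,y,46),(79,y,46),(97,y,46),(100,y,46)]]).round(1))
print('spindle',cl(c.x,(-105,0,68)))
print('tri disc',tri(257.6,256,332,230))
print('knob',tri(290,295,354.3,210), 'top z.112',atz('top',290,296.5,.1))
print('thumb',tri(253,262.5,337,223.5),atz('top',253,262.5,.085),'pivot',atz('top',272.3,273.8,.08))
print('green',atz('top',267,243.5,.068),'red',atz('top',243.5,263.5,.068))
E
python3 fit.py
```

```text
stone [ 0.5041 -0.0365  0.0521  1.3548] 77.62338261449092
[[-0.3 -0.1]
 [-0.5  0.7]
 [ 0.1 -0.1]
 [ 0.8  0.1]
 [ 0.  -0.6]
 [ 0.3  0.8]
 [-0.2  0.9]
 [-0.1 -0.7]
 [-0.5 -0.2]]
clamp [ 0.56   -0.2786 -0.5405] -30.966288653543582
[[-0.4  0.6]
 [-0.2  0.5]
 [-0.5  0.5]
 [-1.9 -2.6]]
base corners top [[236.3 257.3]
 [266.  275.7]
 [328.3 172.8]
 [299.3 155.3]]
base corners side [[334.4 261.5]
 [344.8 249.5]
 [254.1 231.5]
 [239.3 241.1]]
[[273.  208.8]
 [277.4 201.5]
 [293.4 175.6]
 [297.8 168.4]
 [298.5 167.3]]
[[292.4 220.7]
 [296.8 213.4]
 [312.7 187.3]
 [317.  180.1]
 [317.7 178.9]]
spindle [ 0.47000045 -0.22459149  0.068     ]
tri disc [ 0.4679451  -0.22493257  0.0611879 ]
knob [ 0.39624354 -0.29057768  0.08821636] top z.112 [ 0.39513843 -0.29003612  0.1       ]
thumb [ 0.4569873  -0.21668451  0.08080519] [ 0.45887052 -0.21716792  0.085     ] pivot [ 0.43666257 -0.25563166  0.08      ]
green [ 0.49640339 -0.24440694  0.068     ] red [ 0.45589278 -0.19742248  0.068     ]
```

```bash
cat > plan.py <<'E'
from h import *
from cell import r
import json,sys
STONE=(np.array([.5041,-.0365,.0521]),np.radians(77.62))
CL=(np.array([.560,-.2786]),-.5405)
def down(jawyaw):  # tool y=-z, tool z = horizontal dir at jawyaw
    y=np.array([0,0,-1.]); z=np.array([np.cos(jawyaw),np.sin(jawyaw),0]); return R.from_matrix(np.stack([np.cross(y,z),y,z],1))
def best(Rt):
    cur=R.from_quat(r.read_state()['tcp_rot']); flip=Rt*R.from_euler('y',np.pi)
    return Rt if (cur.inv()*Rt).magnitude()<(cur.inv()*flip).magnitude() else flip
def rows(p,Rt,maxs=38.,maxr=6.9,nmin=1,first=10):
    s=r.read_state(); p0=s['tool_pos']; R0=R.from_quat(s['tcp_rot'])
    rv=(R0.inv()*Rt).as_rotvec(degrees=True); D=(np.array(p)-p0)*1000
    n=max(nmin,int(np.ceil(np.linalg.norm(D)/maxs)),int(np.ceil(np.linalg.norm(rv)/maxr)))
    out=[]
    for k in range(min(n,first)):
        Rk=R0*R.from_rotvec(rv*k/n,degrees=True)
        out.append([round(float(x),1)+0. for x in Rk.inv().apply(D/n)]+[round(float(x),2)+0. for x in rv/n])
    print('n',n); print(json.dumps(out))
def stonepose(back=0,up=.002):
    c,y=STONE; Rm=R.from_euler('ZY',[y,-np.radians(32)]); a=-Rm.apply([0,0,1]); sy=Rm.apply([0,1,0])
    Rt=R.from_matrix(np.stack([np.cross(a,sy),a,sy],1)); return c+a*(.0188-up-back),Rt
def st():
    s=r.read_state(); Rm=R.from_quat(s['tcp_rot']).as_matrix()
    print('t',round(s['time'],2),'p',s['tool_pos'].round(4),'y',Rm[:,1].round(3),'z',Rm[:,2].round(3),'F',s['wrist_force'].round(1),'gap',round(s['finger_gap'],4),'j',s['joints'].round(2))
E
python3 - <<'E'
from plan import *
st()
p,Rt=stonepose(.1); print(p,(R.from_quat(r.read_state()['tcp_rot']).inv()*Rt).magnitude(),Rt.as_matrix().round(3))
p=p+[0,0,.03]
rows(p,best(Rt))
E
```

```text
t 0.1 p [ 0.2488 -0.5179  0.2132] y [-0.001  0.001 -1.   ] z [ 0.433 -0.901 -0.002] F [ 0.1 -0.   0.3] gap 0.0913 j [-1.14  0.32  1.57 -0.    1.26 -0.02]
[ 0.49464751 -0.07956408  0.1226576 ] 2.271814967799682 [[ 0.182  0.114 -0.977]
 [ 0.828  0.518  0.214]
 [ 0.53  -0.848  0.   ]]
n 14
[[-29.4, 4.4, -20.6, -1.03, -3.61, 2.12], [-30.4, 5.8, -18.6, -1.03, -3.61, 2.12], [-31.3, 7.3, -16.6, -1.03, -3.61, 2.12], [-32.0, 8.7, -14.4, -1.03, -3.61, 2.12], [-32.5, 10.2, -12.2, -1.03, -3.61, 2.12], [-32.8, 11.6, -10.0, -1.03, -3.61, 2.12], [-32.9, 12.9, -7.7, -1.03, -3.61, 2.12], [-32.8, 14.3, -5.4, -1.03, -3.61, 2.12], [-32.5, 15.6, -3.0, -1.03, -3.61, 2.12], [-32.0, 16.8, -0.7, -1.03, -3.61, 2.12]]
```

move_arm(
  plan=[
    [[-29.4,3,-20.6,-1.03,-3.61,2.12],[-30.4,4,-18.6,-1.03,-3.61,2.12],[-31.3,5,-16.6,-1.03,-3.61,2.12],[-32,7,-14.4,-1.03,-3.61,2.12],[-32.5,9,-12.2,-1.03,-3.61,2.12],[-32.8,11,-10,-1.03,-3.61,2.12],[-32.9,12,-7.7,-1.03,-3.61,2.12],[-32.8,14,-5.4,-1.03,-3.61,2.12],[-32.5,15,-3,-1.03,-3.61,2.12],[-32,16,-0.7,-1.03,-3.61,2.12]],
  ],
  claw=-1,
)

```text
time: 0.93
tool_pos: [0.4241, -0.1946, 0.1798]
tcp_rot: [-0.249, 0.681, -0.495, 0.479]
wrist_force: [-0.1, 0.9, 0.1]
finger_gap: 0.0917
```

```bash
python3 - <<'E'
from plan import *
st()
p,Rt=stonepose(.1); 
rows(p+[0,0,.02],best(Rt))
E
```

```text
t 0.93 p [ 0.4241 -0.1946  0.1798] y [ 0.135  0.386 -0.913] z [ 0.898 -0.436 -0.052] F [-0.1  0.9  0.1] gap 0.0917 j [-0.73  0.25  1.83  0.41  1.25 -0.44]
n 4
[[-27.0, 22.0, 3.8, -0.93, -3.34, 1.91], [-26.0, 22.8, 5.7, -0.93, -3.34, 1.91], [-24.8, 23.5, 7.6, -0.93, -3.34, 1.91], [-23.5, 24.2, 9.3, -0.93, -3.34, 1.91]]
```

move_arm(
  plan=[
    [[-27,22,3.8,-0.93,-3.34,1.91],[-26,22.8,5.7,-0.93,-3.34,1.91],[-24.8,23.5,7.6,-0.93,-3.34,1.91],[-23.5,24.2,9.3,-0.93,-3.34,1.91],[0,0,0,0,0,0]],
  ],
)

```text
time: 1.35
tool_pos: [0.497, -0.0692, 0.14]
tcp_rot: [-0.276, 0.65, -0.401, 0.583]
wrist_force: [-0.7, -1.1, 1.1]
finger_gap: 0.0911
```

```bash
python3 - <<'E'
from plan import *
st()
p,Rt=stonepose(.04); 
rows(p,best(Rt),maxs=20)
for n in("top","side"): cv2.imwrite(f"pics/{n}1.png",cv2.cvtColor(r.read_camera(n)["image"],cv2.COLOR_RGB2BGR))
t=cv2.imread("pics/top1.png"); s=cv2.imread("pics/side1.png")
a=np.hstack([cv2.resize(t[180:300,90:250],None,fx=2.4,fy=2.4),cv2.resize(s[180:300,250:410],None,fx=2.4,fy=2.4)]); cv2.imwrite("pics/b1.png",a)
E
```

```text
t 1.35 p [ 0.497  -0.0692  0.14  ] y [ 0.108  0.526 -0.843] z [ 0.98  -0.198  0.002] F [-0.7 -1.1  1.1] gap 0.0911 j [-0.51  0.35  1.87  0.59  1.18 -0.61]
n 4
[[4.7, 17.2, 0.0, 0.1, 0.21, -0.12], [4.7, 17.2, 0.0, 0.1, 0.21, -0.12], [4.6, 17.2, 0.0, 0.1, 0.21, -0.12], [4.6, 17.3, 0.0, 0.1, 0.21, -0.12]]
```

View pics/b1.png

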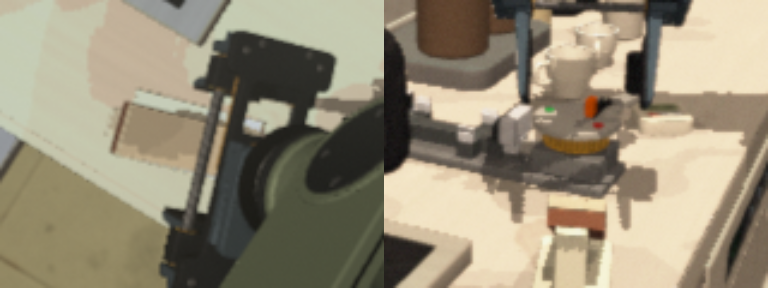

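move_arm(
  plan=[
    [[4.7,17.2,0,0.1,0.21,-0.12],[4.7,17.2,0,0.1,0.21,-0.12],[4.6,17.2,0,0.1,0.21,-0.12],[4.6,17.3,0,0.1,0.21,-0.12],[0,0,0,0,0,0]],
  ],
)

```text
time: 1.87
tool_pos: [0.5016, -0.0576, 0.0735]
tcp_rot: [-0.273, 0.649, -0.416, 0.576]
wrist_force: [-0.3, 0.7, -0.1]
finger_gap: 0.0913
```

```bash
python3 - <<'E'
from plan import *
st()
p,Rt=stonepose(0); 
rows(p,best(Rt),maxs=9)
E
```

```text
t 1.87 p [ 0.5016 -0.0576  0.0735] y [ 0.125  0.506 -0.854] z [ 0.974 -0.225  0.009] F [-0.3  0.7 -0.1] gap 0.0913 j [-0.48  0.42  1.96  0.64  1.01 -0.68]
n 6
[[-1.2, 7.7, -0.5, -0.13, -0.04, 0.1], [-1.2, 7.7, -0.4, -0.13, -0.04, 0.1], [-1.2, 7.7, -0.4, -0.13, -0.04, 0.1], [-1.1, 7.7, -0.4, -0.13, -0.04, 0.1], [-1.1, 7.7, -0.4, -0.13, -0.04, 0.1], [-1.1, 7.7, -0.4, -0.13, -0.04, 0.1]]
```

move_arm(
  plan=[
    [[-1.2,7.7,-0.5,-0.13,-0.04,0.1],[-1.2,7.7,-0.4,-0.13,-0.04,0.1],[-1.2,7.7,-0.4,-0.13,-0.04,0.1],[-1.1,7.7,-0.4,-0.13,-0.04,0.1],[-1.1,7.7,-0.4,-0.13,-0.04,0.1],[-1.1,7.7,-0.4,-0.13,-0.04,0.1],[0,0,0,0,0,0]],
  ],
)

```text
time: 2.45
tool_pos: [0.5084, -0.0291, 0.0384]
tcp_rot: [-0.272, 0.65, -0.41, 0.579]
wrist_force: [-0.9, -0.0, 0.0]
finger_gap: 0.0912
```

```bash
python3 - <<'E'
from plan import *
st()
p,Rt=stonepose(0); 
rows(p,best(Rt),maxs=9)
E
```

```text
t 2.45 p [ 0.5084 -0.0291  0.0384] y [ 0.121  0.515 -0.849] z [ 0.976 -0.218  0.006] F [-0.9 -0.   0. ] gap 0.0912 j [-0.43  0.48  2.    0.71  0.93 -0.72]
n 1
[[-0.4, 0.8, -2.6, -0.42, 0.0, 0.07]]
```

move_arm(
  plan=[
    [[-0.4,0.8,-2.6,-0.42,0,0.07],[0,0,0,0,0,0]],
  ],
)

```text
time: 2.62
tool_pos: [0.5057, -0.0271, 0.0375]
tcp_rot: [-0.275, 0.652, -0.407, 0.578]
wrist_force: [-0.0, -0.5, -0.3]
finger_gap: 0.0913
```

move_arm(
  plan=[
    [[0,0,0,0,0,0],[0,0,0,0,0,0],[0,0,0,0,0,0],[0,0,0,0,0,0],[0,0,0,0,0,0],[0,0,0,0,0,0],[0,0,0,0,0,0],[0,0,0,0,0,0]],
  ],
  claw=1,
  newtons=25,
)

```text
time: 3.28
tool_pos: [0.5063, -0.0278, 0.0385]
tcp_rot: [-0.274, 0.651, -0.407, 0.578]
wrist_force: [-0.7, 1.9, -1.2]
finger_gap: 0.0446
```

```bash
python3 - <<'E'
from plan import *
st()
E
```

```text
t 3.28 p [ 0.5063 -0.0278  0.0385] y [ 0.114  0.517 -0.848] z [ 0.977 -0.214  0.001] F [-0.7  1.9 -1.2] gap 0.0446 j [-0.43  0.48  2.    0.7   0.93 -0.72]
```

move_arm(
  plan=[
    [[0,-8,0,0,0,0],[0,-16,0,0,0,0],[0,-20,0,0,0,0],[0,-20,0,0,0,0],[0,-20,0,0,0,0],[0,-20,0,0,0,0],[0,-20,0,0,0,0]],
  ],
)

```text
time: 3.87
tool_pos: [0.487, -0.0939, 0.144]
tcp_rot: [-0.279, 0.655, -0.405, 0.574]
wrist_force: [1.2, 0.6, -2.6]
finger_gap: 0.0439
```

```bash
cat >> plan.py <<'E'
def clp(x,y,z):
    c,yw=CL; return np.array([c[0]+np.cos(yw)*x-np.sin(yw)*y, c[1]+np.sin(yw)*x+np.cos(yw)*y, z])
E
python3 - <<'E'
from plan import *
st()
p=clp(.04,0,.18)
rows(p,down(CL[1]+np.pi/2))
E
```

```text
t 3.87 p [ 0.487  -0.0939  0.144 ] y [ 0.1    0.517 -0.85 ] z [ 0.978 -0.209 -0.013] F [ 1.2  0.6 -2.6] gap 0.0439 j [-0.55  0.35  1.85  0.55  1.21 -0.61]
n 12
[[11.0, -10.5, 12.3, -1.59, -5.78, -2.33], [12.6, -10.3, 10.8, -1.59, -5.78, -2.33], [14.0, -10.1, 9.2, -1.59, -5.78, -2.33], [15.2, -9.7, 7.4, -1.59, -5.78, -2.33], [16.3, -9.3, 5.6, -1.59, -5.78, -2.33], [17.1, -8.7, 3.6, -1.59, -5.78, -2.33], [17.7, -8.1, 1.7, -1.59, -5.78, -2.33], [18.1, -7.4, -0.4, -1.59, -5.78, -2.33], [18.2, -6.6, -2.4, -1.59, -5.78, -2.33], [18.1, -5.7, -4.4, -1.59, -5.78, -2.33]]
```

move_arm(
  plan=[
    [[11,-10.5,12.3,-1.6,-5.8,-2.3],[12.6,-10.3,10.8,-1.6,-5.8,-2.3],[14,-10.1,9.2,-1.6,-5.8,-2.3],[15.2,-9.7,7.4,-1.6,-5.8,-2.3],[16.3,-9.3,5.6,-1.6,-5.8,-2.3],[17.1,-8.7,3.6,-1.6,-5.8,-2.3],[17.7,-8.1,1.7,-1.6,-5.8,-2.3],[18.1,-7.4,-0.4,-1.6,-5.8,-2.3],[18.2,-6.6,-2.4,-1.6,-5.8,-2.3],[18.1,-5.7,-4.4,-1.6,-5.8,-2.3]],
  ],
)

```text
time: 4.7
tool_pos: [0.5769, -0.2775, 0.1811]
tcp_rot: [-0.645, 0.262, -0.222, 0.682]
wrist_force: [0.7, 0.2, -3.2]
finger_gap: 0.0441
```

```bash
python3 - <<'E'
from plan import *
st()
p=clp(.04,0,.14)
rows(p,down(CL[1]+np.pi/2))
E
```

```text
t 4.7 p [ 0.5769 -0.2775  0.1811] y [-0.036  0.068 -0.997] z [0.644 0.764 0.029] F [ 0.7  0.2 -3.2] gap 0.0441 j [-0.49  0.48  1.4   0.04  1.33 -1.37]
n 2
[[15.1, 19.4, -3.3, -1.0, -4.55, -1.97], [14.1, 20.0, -4.1, -1.0, -4.55, -1.97]]
```

move_arm(
  plan=[
    [[15.1,19.4,-3.3,-1,-4.5,-2],[14.1,20,-4.1,-1,-4.5,-2],[0,0,0,0,0,0]],
  ],
)

```text
time: 4.95
tool_pos: [0.5969, -0.3032, 0.1416]
tcp_rot: [0.685, -0.183, 0.189, -0.68]
wrist_force: [-0.9, 0.4, -3.1]
finger_gap: 0.0441
```

```bash
python3 - <<'E'
from plan import *
st()
p=clp(.04,0,.10)
rows(p,down(CL[1]+np.pi/2),maxs=15)
E
```

```text
t 4.95 p [ 0.5969 -0.3032  0.1416] y [ 0.007 -0.009 -1.   ] z [ 0.508  0.861 -0.004] F [-0.9  0.4 -3.1] gap 0.0441 j [-0.48  0.51  1.44 -0.01  1.18 -1.52]
n 3
[[-1.6, 13.9, 0.8, 0.08, 0.14, 0.2], [-1.5, 13.9, 0.8, 0.08, 0.14, 0.2], [-1.5, 13.9, 0.7, 0.08, 0.14, 0.2]]
```

move_arm(
  plan=[
    [[-1.6,16,0.8,0.08,0.14,0.2],[-1.5,16,0.8,0.08,0.14,0.2],[-1.5,16,0.7,0.08,0.14,0.2],[0,16,0,0,0,0],[0,0,0,0,0,0]],
  ],
)

```text
time: 5.37
tool_pos: [0.5909, -0.2979, 0.0781]
tcp_rot: [-0.679, 0.197, -0.191, 0.682]
wrist_force: [-0.5, -0.0, -3.2]
finger_gap: 0.0443
```

```bash
python3 - <<'E'
from plan import *
st()
for n in("top","side"): cv2.imwrite(f"pics/{n}2.png",cv2.cvtColor(r.read_camera(n)["image"],cv2.COLOR_RGB2BGR))
t=cv2.imread("pics/top2.png"); s=cv2.imread("pics/side2.png")
crop(t,240,140,350,260,5,"pics/c1.png");crop(s,220,160,360,265,5.5,"pics/c2.png",.7)
E
```

```text
t 5.37 p [ 0.5909 -0.2979  0.0781] y [-0.007  0.006 -1.   ] z [0.527 0.85  0.002] F [-0.5 -0.  -3.2] gap 0.0443 j [-0.49  0.56  1.53  0.    1.06 -1.5 ]
```

View pics/c1.png

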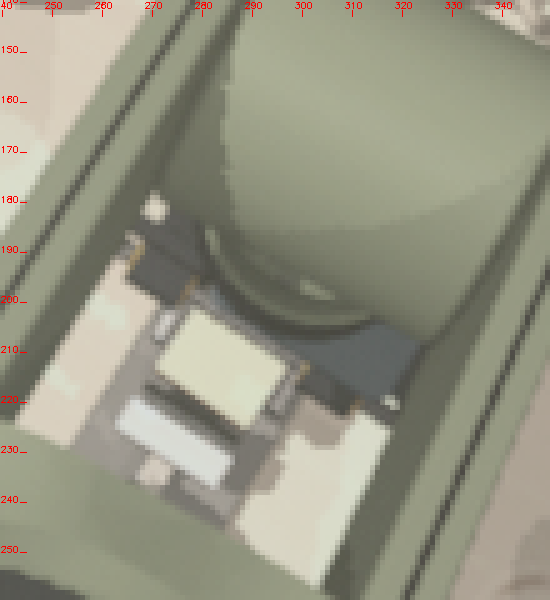

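View pics/c2.png

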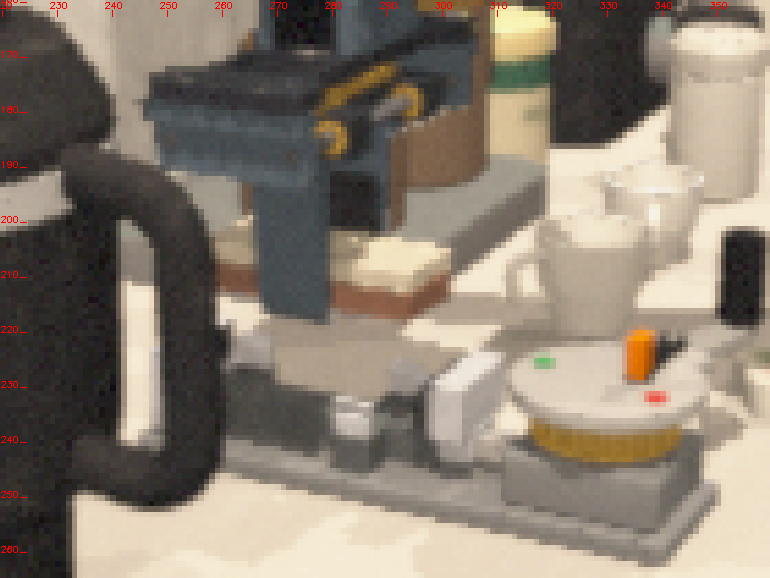

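```bash
python3 - <<'E'
from plan import *
c,yw=CL
def tocl(p): d=p[:2]-c; return np.round(1000*np.array([np.cos(yw)*d[0]+np.sin(yw)*d[1],-np.sin(yw)*d[0]+np.cos(yw)*d[1]]),1)
s=r.read_state(); print('tcp in clamp',tocl(s['tool_pos']), 'yaw err deg',np.degrees(np.arctan2(.850,.527)-np.pi/2-yw))
for u,v in[(271,213.5),(290,225.5),(278,202),(297,213)]: print(tocl(atz('top',u,v,.1068)))
t=cv2.imread("pics/top2.png");crop(t,262,195,307,240,13,"pics/c3.png",.6)
E
```

```text
tcp in clamp [38.8 -0.6] yaw err deg -0.8305439974734311
[-18.2  20.4]
[-18.8 -23.4]
[ 8.2 20.5]
[  9.2 -22.4]
```

View pics/c3.png

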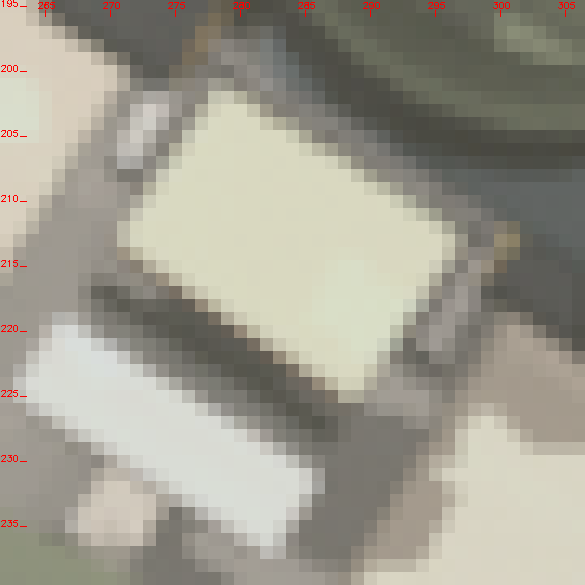

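```bash
python3 - <<'E'
from plan import *
rows(clp(.0425,0.0003,.050),down(CL[1]+np.pi/2),maxs=10)
E
```

```text
n 4
[[0.9, 7.8, 0.2, -0.03, -0.19, -0.04], [0.9, 7.8, 0.2, -0.03, -0.19, -0.04], [0.9, 7.8, 0.2, -0.03, -0.19, -0.04], [0.9, 7.8, 0.2, -0.03, -0.19, -0.04]]
```

move_arm(
  plan=[
    [[0.9,6,0.2,0,-0.2,0],[0.9,6,0.2,0,-0.2,0],[0.9,6,0.2,0,-0.2,0],[0.9,6,0.2,0,-0.2,0],[0,0,0,0,0,0],[0,0,0,0,0,0]],
  ],
)

```text
time: 5.97
tool_pos: [0.5992, -0.3018, 0.0607]
tcp_rot: [-0.681, 0.187, -0.191, 0.682]
wrist_force: [0.0, -0.2, -3.1]
finger_gap: 0.0443
```

```bash
python3 - <<'E'
from plan import *
st()
rows(clp(.0425,0.0003,.045),down(CL[1]+np.pi/2),maxs=5)
E
```

```text
t 5.97 p [ 0.5992 -0.3018  0.0607] y [ 0.006 -0.    -1.   ] z [0.515 0.857 0.003] F [ 0.  -0.2 -3.1] gap 0.0443 j [-0.48  0.58  1.53  0.    1.02 -1.52]
n 4
[[-0.8, 3.9, 0.0, -0.04, -0.01, 0.07], [-0.8, 3.9, 0.0, -0.04, -0.01, 0.07], [-0.8, 3.9, 0.0, -0.04, -0.01, 0.07], [-0.8, 3.9, 0.0, -0.04, -0.01, 0.07]]
```

move_arm(
  plan=[
    [[-0.8,4.5,0,0,0,0.07],[-0.8,4.5,0,0,0,0.07],[-0.8,4.5,0,0,0,0.07],[-0.8,4,0,0,0,0.07],[0,0,0,0,0,0],[0,0,0,0,0,0]],
  ],
)

```text
time: 6.47
tool_pos: [0.5962, -0.2997, 0.0412]
tcp_rot: [-0.68, 0.189, -0.189, 0.682]
wrist_force: [-0.3, -0.6, -2.0]
finger_gap: 0.0441
```

```bash
python3 - <<'E'
from plan import *
st()
rows(clp(.0425,0.0003,.027),down(CL[1]+np.pi/2),maxs=5)
for n in("top","side"): cv2.imwrite(f"pics/{n}3.png",cv2.cvtColor(r.read_camera(n)["image"],cv2.COLOR_RGB2BGR))
t=cv2.imread("pics/top3.png"); s=cv2.imread("pics/side3.png")
crop(t,255,190,310,240,10,"pics/d1.png");crop(s,240,190,330,255,8,"pics/d2.png",.7)
E
```

```text
t 6.47 p [ 0.5962 -0.2997  0.0412] y [ 0.001  0.003 -1.   ] z [0.515 0.857 0.003] F [-0.3 -0.6 -2. ] gap 0.0441 j [-0.48  0.6   1.56  0.    0.98 -1.52]
n 3
[[0.2, 4.7, -0.1, -0.06, -0.02, -0.02], [0.2, 4.7, -0.1, -0.06, -0.02, -0.02], [0.2, 4.7, -0.1, -0.06, -0.02, -0.02]]
```

View pics/d1.png

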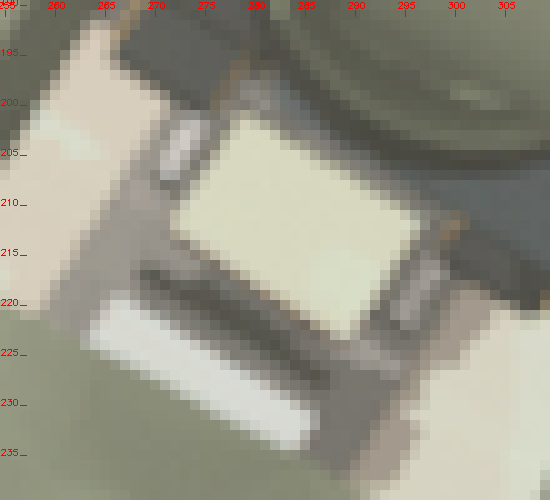

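View pics/d2.png

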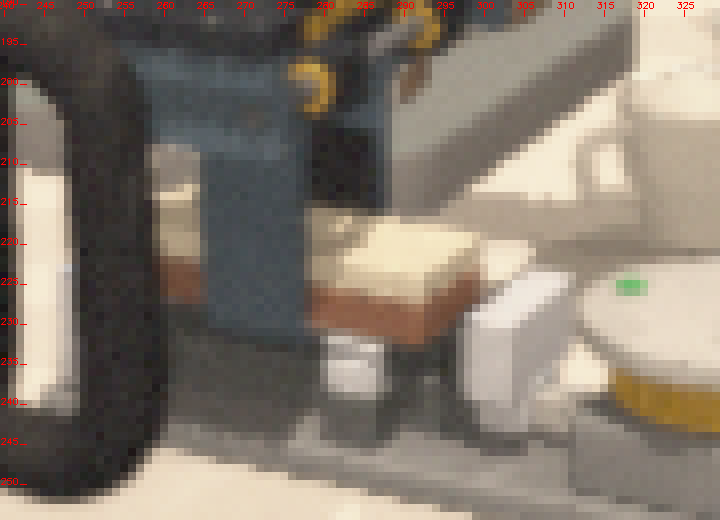

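move_arm(
  plan=[
    [[0,4,0,0,0,0],[0,4,0,0,0,0],[0,3,0,0,0,0],[0,0,0,0,0,0]],
  ],
)

```text
time: 6.9
tool_pos: [0.5968, -0.3, 0.0302]
tcp_rot: [-0.68, 0.188, -0.19, 0.682]
wrist_force: [-0.6, 1.0, -2.6]
finger_gap: 0.0442
```

```bash
python3 - <<'E'
from plan import *
st()
E
```

```text
t 6.9 p [ 0.5968 -0.3     0.0302] y [ 0.003  0.002 -1.   ] z [0.515 0.857 0.003] F [-0.6  1.  -2.6] gap 0.0442 j [-0.48  0.61  1.57  0.    0.96 -1.52]
```

move_arm(
  plan=[
    [[0,2,0,0,0,0],[0,1.5,0,0,0,0],[0,0,0,0,0,0]],
  ],
)

```text
time: 7.15
tool_pos: [0.5969, -0.3001, 0.0264]
tcp_rot: [-0.68, 0.188, -0.19, 0.682]
wrist_force: [-0.5, -0.5, -0.9]
finger_gap: 0.0445
```

move_arm(
  plan=[
    [[0,1,0,0,0,0],[0,1,0,0,0,0],[0,0,0,0,0,0]],
  ],
)

```text
time: 7.4
tool_pos: [0.597, -0.3002, 0.0266]
tcp_rot: [-0.681, 0.188, -0.19, 0.682]
wrist_force: [0.6, -0.1, -3.2]
finger_gap: 0.0439
```

move_arm(
  plan=[
    [[0,2.5,0,0,0,0],[0,0,0,0,0,0]],
  ],
)

```text
time: 7.57
tool_pos: [0.5977, -0.3003, 0.0261]
tcp_rot: [-0.68, 0.188, -0.191, 0.682]
wrist_force: [0.2, 0.0, -2.2]
finger_gap: 0.0441
```

```bash
python3 - <<'E'
from plan import *
st()
for n in("top","side"): cv2.imwrite(f"pics/{n}4.png",cv2.cvtColor(r.read_camera(n)["image"],cv2.COLOR_RGB2BGR))
t=cv2.imread("pics/top4.png"); s=cv2.imread("pics/side4.png")
crop(t,255,190,310,240,10,"pics/e1.png");crop(s,240,190,330,255,8,"pics/e2.png",.7)
st()
E
```

```text
t 7.57 p [ 0.5977 -0.3003  0.0261] y [ 0.006  0.001 -1.   ] z [0.516 0.856 0.004] F [ 0.2  0.  -2.2] gap 0.0441 j [-0.48  0.62  1.57  0.    0.95 -1.52]
t 7.67 p [ 0.5977 -0.3003  0.0257] y [ 0.006  0.001 -1.   ] z [0.516 0.857 0.004] F [-0.4  0.3  2.4] gap 0.044 j [-0.48  0.62  1.57  0.    0.95 -1.52]
```

View pics/e2.png

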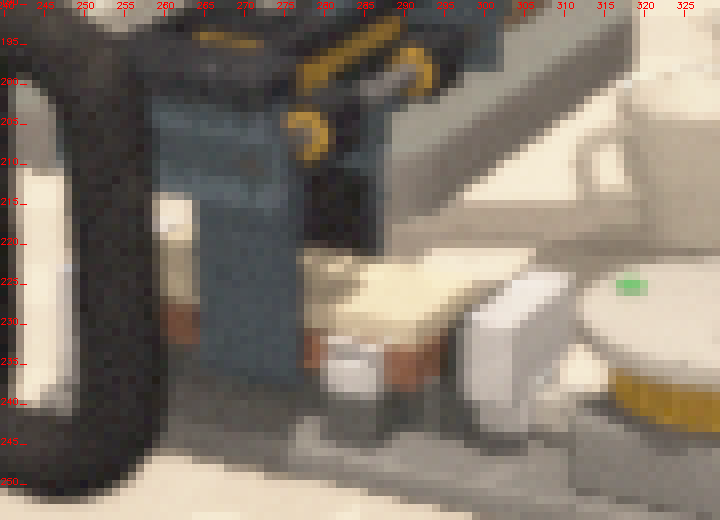

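move_arm(
  plan=[
    [[0,0,0,0,0,0],[0,0,0,0,0,0],[0,0,0,0,0,0],[0,0,0,0,0,0],[0,0,0,0,0,0],[0,0,0,0,0,0]],
  ],
  claw=-0.5,
)

```text
time: 8.17
tool_pos: [0.5985, -0.3008, 0.025]
tcp_rot: [-0.681, 0.187, -0.192, 0.682]
wrist_force: [0.6, 0.2, 0.6]
finger_gap: 0.0681
```

move_arm(
  plan=[
    [[0,-8,0,0,0,0],[0,-20,0,0,0,0],[0,-30,0,0,0,0],[0,-38,0,0,0,0],[0,-38,0,0,0,0],[0,-20,0,0,0,0],[0,0,0,0,0,0]],
  ],
)

```text
time: 8.75
tool_pos: [0.5961, -0.3002, 0.1859]
tcp_rot: [-0.68, 0.189, -0.19, 0.682]
wrist_force: [0.7, -0.6, 0.6]
finger_gap: 0.0684
```

```bash
python3 - <<'E'
from plan import *
st()
for n in("top","side"): cv2.imwrite(f"pics/{n}5.png",cv2.cvtColor(r.read_camera(n)["image"],cv2.COLOR_RGB2BGR))
t=cv2.imread("pics/top5.png"); s=cv2.imread("pics/side5.png")
crop(t,225,140,345,310,3.5,"pics/f1.png");crop(s,240,190,360,265,6.5,"pics/f2.png",.7)
st()
E
```

```text
t 8.75 p [ 0.5961 -0.3002  0.1859] y [ 0.001  0.003 -1.   ] z [0.516 0.857 0.003] F [ 0.7 -0.6  0.6] gap 0.0684 j [-0.49  0.48  1.38  0.    1.28 -1.52]
t 8.85 p [ 0.5945 -0.2993  0.1816] y [-0.004  0.006 -1.   ] z [0.516 0.857 0.003] F [ 0.  -0.  -0.8] gap 0.0681 j [-0.49  0.49  1.38  0.    1.28 -1.51]
```

View pics/f1.png

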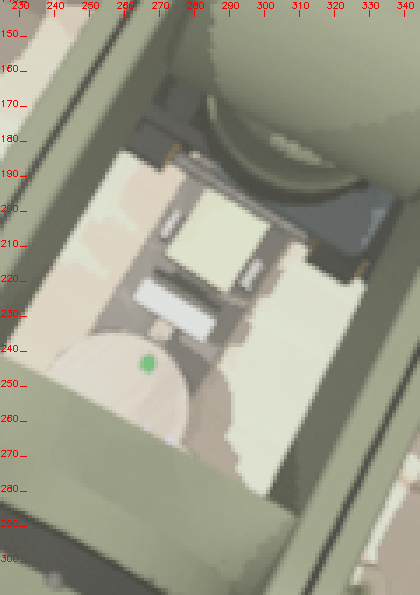

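View pics/f2.png

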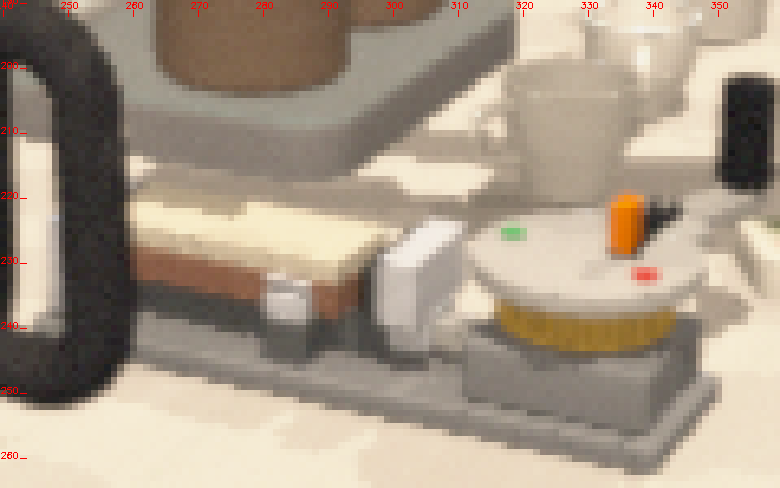

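```bash
cat >> plan.py <<'E'
SP=np.array([.470,-.2246]); 
def hd(ang): return np.array([np.cos(ang),np.sin(ang)])
E
python3 - <<'E'
from plan import *
rows([.438,-.195,.15],down(np.radians(-48.5)))
E
```

```text
n 16
[[-11.7, 2.1, 0.5, 0.02, 6.71, -0.03], [-11.7, 2.0, -0.8, 0.02, 6.71, -0.03], [-11.5, 2.0, -2.2, 0.02, 6.71, -0.03], [-11.2, 2.0, -3.5, 0.02, 6.71, -0.03], [-10.7, 2.0, -4.8, 0.02, 6.71, -0.03], [-10.1, 2.0, -6.0, 0.02, 6.71, -0.03], [-9.3, 2.0, -7.2, 0.02, 6.71, -0.03], [-8.4, 2.0, -8.2, 0.02, 6.71, -0.03], [-7.4, 2.0, -9.1, 0.02, 6.71, -0.03], [-6.3, 2.0, -9.9, 0.02, 6.71, -0.03]]
```

move_arm(
  plan=[
    [[-11.7,2,0.5,0,6.7,0],[-11.7,2,-0.8,0,6.7,0],[-11.5,2,-2.2,0,6.7,0],[-11.2,2,-3.5,0,6.7,0],[-10.7,2,-4.8,0,6.7,0],[-10.1,2,-6,0,6.7,0],[-9.3,2,-7.2,0,6.7,0],[-8.4,2,-8.2,0,6.7,0],[-7.4,2,-9.1,0,6.7,0],[-6.3,2,-9.9,0,6.7,0]],
  ],
  claw=1,
)

```text
time: 9.68
tool_pos: [0.4828, -0.2237, 0.14]
tcp_rot: [-0.454, 0.563, -0.531, 0.442]
wrist_force: [0.9, -0.6, 0.2]
finger_gap: 0.0044
```

```bash
python3 - <<'E'
from plan import *
st();rows([.438,-.195,.15],down(np.radians(-48.5)))
E
```

```text
t 9.68 p [ 0.4828 -0.2237  0.14  ] y [-0.041  0.024 -0.999] z [ 0.98  -0.196 -0.045] F [ 0.9 -0.6  0.2] gap 0.0044 j [-0.46  0.34  1.74  0.    1.11 -0.26]
n 6
[[-3.3, -1.2, -8.3, 0.46, 6.2, -0.01], [-2.3, -1.3, -8.6, 0.46, 6.2, -0.01], [-1.4, -1.4, -8.8, 0.46, 6.2, -0.01], [-0.4, -1.5, -8.9, 0.46, 6.2, -0.01], [0.5, -1.5, -8.9, 0.46, 6.2, -0.01], [1.5, -1.6, -8.8, 0.46, 6.2, -0.01]]
```

move_arm(
  plan=[
    [[-3.3,-1.2,-8.3,0.46,6.2,0],[-2.3,-1.3,-8.6,0.46,6.2,0],[-1.4,-1.4,-8.8,0.46,6.2,0],[-0.4,-1.5,-8.9,0.46,6.2,0],[0.5,-1.5,-8.9,0.46,6.2,0],[1.5,-1.6,-8.8,0.46,6.2,0],[0,0,0,0,0,0]],
  ],
)

```text
time: 10.27
tool_pos: [0.4227, -0.186, 0.1349]
tcp_rot: [-0.247, 0.675, -0.657, 0.23]
wrist_force: [0.1, -0.1, 0.9]
finger_gap: 0.0004
```

```bash
python3 - <<'E'
from plan import *
st()
rows([.438,-.195,.10],down(np.radians(-48.5)),maxs=15)
for n in("top","side"): cv2.imwrite(f"pics/{n}6.png",cv2.cvtColor(r.read_camera(n)["image"],cv2.COLOR_RGB2BGR))
t=cv2.imread("pics/top6.png"); s=cv2.imread("pics/side6.png")
crop(t,225,190,345,310,4,"pics/g1.png");crop(s,290,150,390,255,5.5,"pics/g2.png",.7)
E
```

```text
t 10.27 p [ 0.4227 -0.186   0.1349] y [-0.032  0.016 -0.999] z [ 0.635 -0.772 -0.033] F [ 0.1 -0.1  0.9] gap 0.0004 j [-0.44  0.23  1.91  0.    1.04  0.44]
n 3
[[-2.2, 11.4, 5.9, 0.63, -0.69, 0.28], [-2.1, 11.5, 5.8, 0.63, -0.69, 0.28], [-2.0, 11.6, 5.7, 0.63, -0.69, 0.28]]
```

View pics/g2.png

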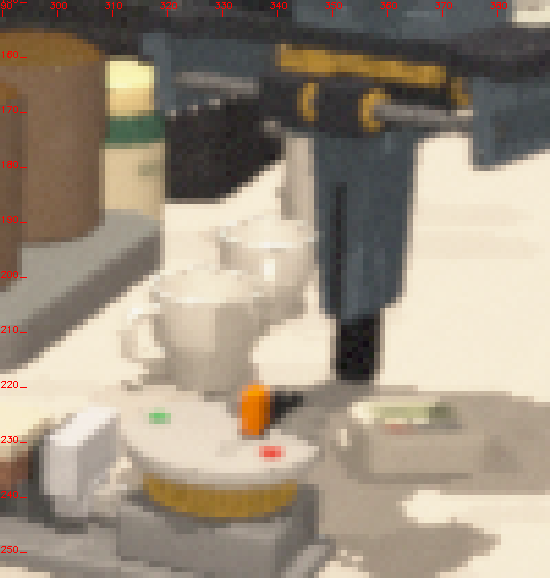

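View pics/g1.png

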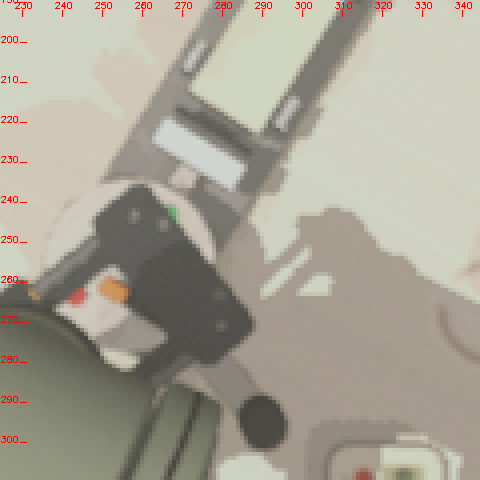

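move_arm(
  plan=[
    [[-2.2,11.4,5.9,0.6,-0.7,0.3],[-2.1,11.5,5.8,0.6,-0.7,0.3],[-2,11.6,5.7,0.6,-0.7,0.3],[0,8,0,0,0,0],[0,0,0,0,0,0]],
  ],
)

```text
time: 10.78
tool_pos: [0.4427, -0.1977, 0.0879]
tcp_rot: [-0.256, 0.659, -0.659, 0.257]
wrist_force: [-0.9, -0.4, 0.6]
finger_gap: 0.0004
```

```bash
python3 - <<'E'
from plan import *
st()
rows([.438,-.195,.078],down(np.radians(-48.5)),maxs=6)
E
```

```text
t 10.78 p [ 0.4427 -0.1977  0.0879] y [ 0.002  0.001 -1.   ] z [ 0.676 -0.737  0.   ] F [-0.9 -0.4  0.6] gap 0.0004 j [-0.45  0.3   1.95  0.    0.89  0.38]
n 2
[[0.8, 4.9, -2.6, -0.01, 0.53, -0.07], [0.8, 4.9, -2.6, -0.01, 0.53, -0.07]]
```

move_arm(
  plan=[
    [[0.8,5,-2.6,0,0.5,0],[0.8,4,-2.6,0,0.5,0],[0,0,0,0,0,0]],
  ],
)

```text
time: 11.03
tool_pos: [0.4378, -0.1949, 0.0774]
tcp_rot: [-0.25, 0.662, -0.66, 0.251]
wrist_force: [-0.1, -0.0, -0.3]
finger_gap: 0.0004
```

move_arm(
  plan=[
    [[0,0,7,0,0,0],[0,0,7,0,0,0],[0,0,7,0,0,0],[0,0,5,0,0,0]],
  ],
)

```text
time: 11.37
tool_pos: [0.4555, -0.2143, 0.0782]
tcp_rot: [-0.251, 0.663, -0.66, 0.251]
wrist_force: [-0.7, 3.1, 0.1]
finger_gap: 0.0007
```

```bash
python3 - <<'E'
from plan import *
st()
rows([.4637,-.224,.077],down(np.radians(-48.5)),maxs=6)
s=r.read_camera("side")["image"][:,:,::-1]
crop(s,290,170,390,255,6.5,"pics/i2.png",.7)
E
```

```text
t 11.37 p [ 0.4555 -0.2143  0.0782] y [-0.001  0.004 -1.   ] z [ 0.663 -0.748 -0.004] F [-0.7  3.1  0.1] gap 0.0007 j [-0.47  0.34  1.92  0.    0.89  0.38]
n 3
[[0.1, 0.4, 4.2, 0.07, 0.02, -0.05], [0.1, 0.4, 4.2, 0.07, 0.02, -0.05], [0.1, 0.4, 4.2, 0.07, 0.02, -0.05]]
```

View pics/i2.png

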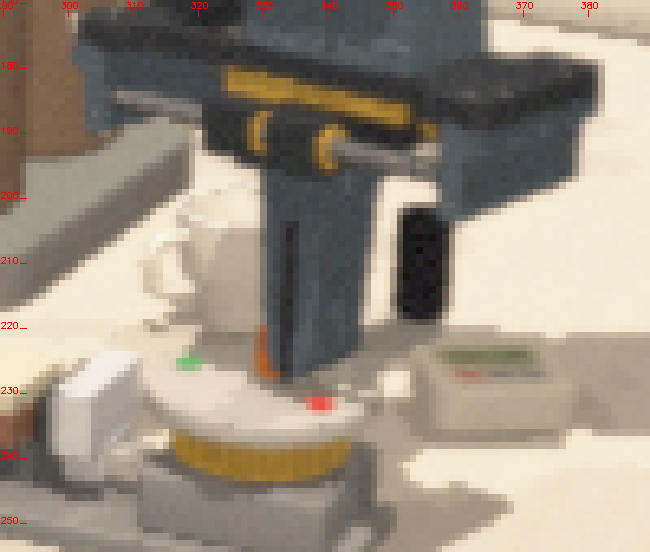

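move_arm(
  plan=[
    [[0,0,5,0,0,0],[0,0,5,0,0,0],[0,0,4,0,0,0],[0,0,0,0,0,0]],
  ],
)

```text
time: 11.75
tool_pos: [0.4653, -0.2259, 0.0779]
tcp_rot: [-0.251, 0.664, -0.659, 0.25]
wrist_force: [-0.5, 2.1, 2.0]
finger_gap: 0.0003
```

```bash
python3 - <<'E'
from plan import *
st()
s=r.read_camera("side")["image"][:,:,::-1]
crop(s,290,170,390,255,6.5,"pics/i3.png",.7)
E
```

```text
t 11.75 p [ 0.4653 -0.2259  0.0779] y [-0.003  0.006 -1.   ] z [ 0.663 -0.749 -0.007] F [-0.5  2.1  2. ] gap 0.0003 j [-0.48  0.36  1.88  0.    0.9   0.37]
```

View pics/i3.png

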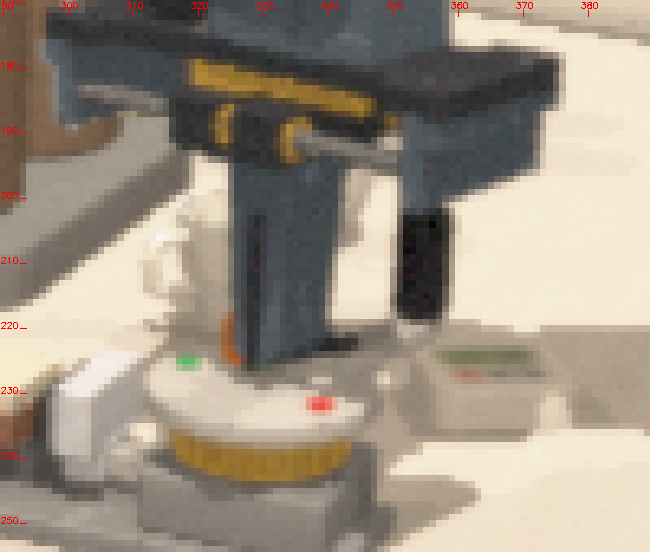

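Nearly there; push a few mm further until the stop is felt.

move_arm(
  plan=[
    [[0,0,3,0,0,0],[0,0,3,0,0,0],[0,0,0,0,0,0]],
  ],
)

```text
time: 12.05
tool_pos: [0.4664, -0.228, 0.0776]
tcp_rot: [-0.252, 0.666, -0.656, 0.249]
wrist_force: [-0.1, 2.0, 1.9]
finger_gap: 0.0003
```

```bash
python3 - <<'E'
from plan import *
st()
for n in("top","side"): cv2.imwrite(f"pics/{n}7.png",r.read_camera(n)["image"][:,:,::-1])
t=cv2.imread("pics/top7.png"); s=cv2.imread("pics/side7.png")
crop(t,230,225,310,310,6,"pics/j1.png");crop(s,290,190,370,255,6.5,"pics/j2.png",.7)
E
```

```text
t 12.05 p [ 0.4664 -0.228   0.0776] y [-0.01   0.012 -1.   ] z [ 0.662 -0.749 -0.015] F [-0.1  2.   1.9] gap 0.0003 j [-0.48  0.37  1.87  0.01  0.91  0.36]
```

View pics/j1.png

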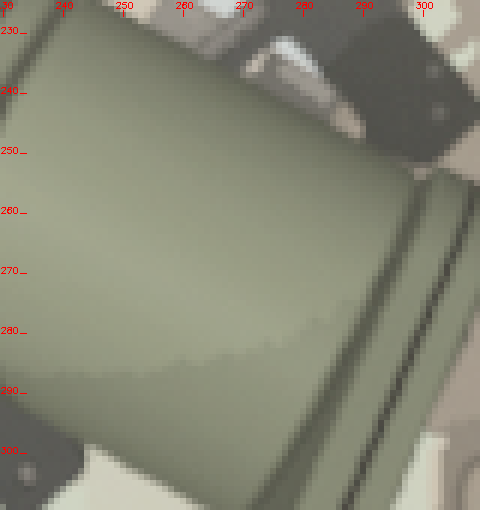

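View pics/j2.png

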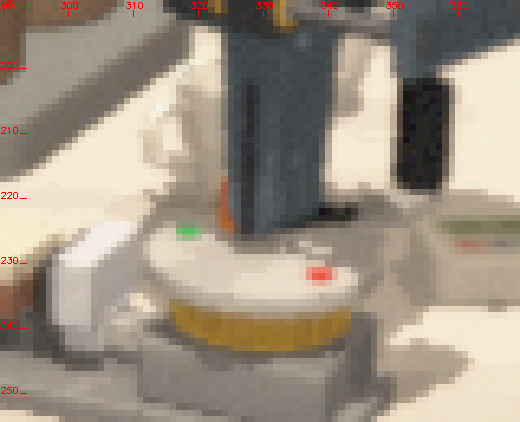

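move_arm(
  plan=[
    [[0,0,5,0,0,0],[0,0,3,0,0,0],[0,0,0,0,0,0]],
  ],
)

```text
time: 12.4
tool_pos: [0.4663, -0.2278, 0.0775]
tcp_rot: [-0.254, 0.672, -0.651, 0.246]
wrist_force: [-1.4, 2.5, 2.3]
finger_gap: 0.0004
```

```bash
python3 - <<'E'
from plan import *
st()
E
```

```text
t 12.4 p [ 0.4663 -0.2278  0.0775] y [-0.022  0.024 -0.999] z [ 0.66  -0.75  -0.033] F [-1.4  2.5  2.3] gap 0.0004 j [-0.48  0.38  1.86  0.01  0.93  0.36]
```

move_arm(
  plan=[
    [[0,0,-5,0,0,0],[0,0,-8,1,0,0],[0,-15,-5,1,0,0],[0,-30,0,0,0,0],[0,-35,-20,0,0,0],[0,0,-38,0,0,0],[0,0,-38,0,0,0],[0,0,0,0,0,0]],
  ],
  claw=0.3,
)

```text
time: 13.07
tool_pos: [0.3964, -0.147, 0.1608]
tcp_rot: [0.244, -0.652, 0.671, -0.255]
wrist_force: [-0.3, 0.1, -0.5]
finger_gap: 0.0318
```

```bash
python3 - <<'E'
from plan import *
st()
for n in("top","side"): cv2.imwrite(f"pics/{n}8.png",r.read_camera(n)["image"][:,:,::-1])
t=cv2.imread("pics/top8.png"); s=cv2.imread("pics/side8.png")
crop(t,230,205,310,310,5.5,"pics/k1.png");crop(s,290,190,370,255,6.5,"pics/k2.png",.7)
E
```

```text
t 13.07 p [ 0.3964 -0.147   0.1608] y [ 0.024 -0.02  -1.   ] z [ 0.66 -0.75  0.03] F [-0.3  0.1 -0.5] gap 0.0318 j [-0.37  0.11  1.99 -0.01  1.01  0.48]
```

View pics/k1.png

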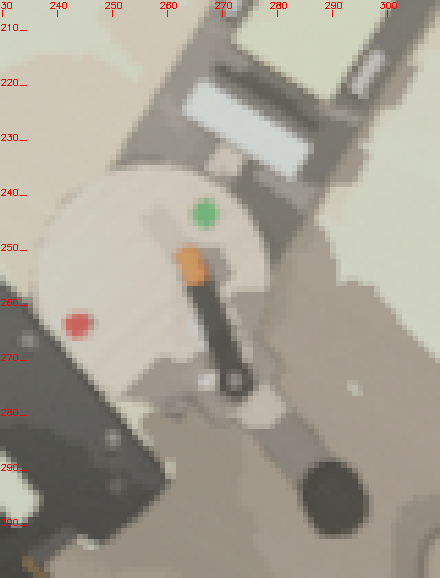

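View pics/k2.png

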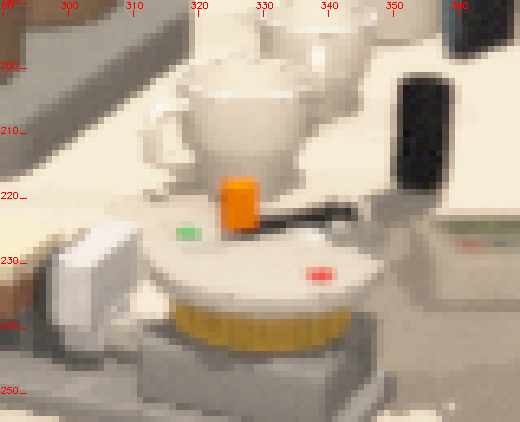

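```bash
python3 - <<'E'
from h import *
t=atz('top',264.5,253,.085);pv=atz('top',272.3,273.8,.08); k=atz('top',290.3,295.5,.1)
print(t,pv,k)
sp=np.array([.470,-.2246]); 
for s in (sp,):
  u=np.degrees(np.arctan2(*(s-pv[:2])[::-1])); u2=np.degrees(np.arctan2(*(s-k[:2])[::-1])); l=np.degrees(np.arctan2(*(t-pv)[[1,0]])); print(u,u2,l,'lever',u2-l)
t0=atz('top',253,262.5,.085);print(u2-np.degrees(np.arctan2(*(t0-pv)[[1,0]])))
E
```

```text
[ 0.47769211 -0.23970942  0.085     ] [ 0.43666257 -0.25563166  0.08      ] [ 0.39703725 -0.29060664  0.1       ]
42.94848316775178 42.13445150912733 21.209627599423186 lever 20.924823909704145
-17.864544465865542
```

```bash
python3 - <<'E'
from plan import *
rows([.3965,-.2905,.150],down(np.radians(-48)),maxs=25)
E
```

```text
n 6
[[16.0, 2.4, 17.1, -0.34, -0.11, -0.06], [16.0, 2.3, 17.0, -0.34, -0.11, -0.06], [16.1, 2.2, 17.0, -0.34, -0.11, -0.06], [16.1, 2.1, 17.0, -0.34, -0.11, -0.06], [16.1, 2.0, 17.0, -0.34, -0.11, -0.06], [16.2, 2.0, 17.0, -0.34, -0.11, -0.06]]
```

move_arm(
  plan=[
    [[16,2.4,17,-0.3,-0.1,0],[16,2.3,17,-0.3,-0.1,0],[16,2.2,17,-0.3,-0.1,0],[16,2.1,17,-0.3,-0.1,0],[16,2,17,-0.3,-0.1,0],[16.2,2,17,-0.3,-0.1,0],[0,0,0,0,0,0],[0,0,0,0,0,0]],
  ],
  claw=0.1,
)

```text
time: 13.83
tool_pos: [0.4072, -0.3092, 0.15]
tcp_rot: [0.248, -0.653, 0.667, -0.259]
wrist_force: [-0.6, 0.1, 0.4]
finger_gap: 0.0409
```

```bash
python3 - <<'E'
from plan import *
st();rows([.3965,-.2905,.12],down(np.radians(-48)),maxs=12)
s=r.read_camera("side")["image"][:,:,::-1]
crop(s,310,150,400,235,6.5,"pics/l2.png",.6)
E
```

```text
t 13.83 p [ 0.4072 -0.3092  0.15  ] y [ 0.022 -0.014 -1.   ] z [ 0.67  -0.742  0.025] F [-0.6  0.1  0.4] gap 0.0409 j [-0.67  0.26  1.83  0.    1.03  0.16]
n 4
[[-1.1, 7.4, -5.5, -0.36, 0.02, -0.1], [-1.1, 7.4, -5.4, -0.36, 0.02, -0.1], [-1.1, 7.4, -5.4, -0.36, 0.02, -0.1], [-1.1, 7.5, -5.3, -0.36, 0.02, -0.1]]
```

View pics/l2.png

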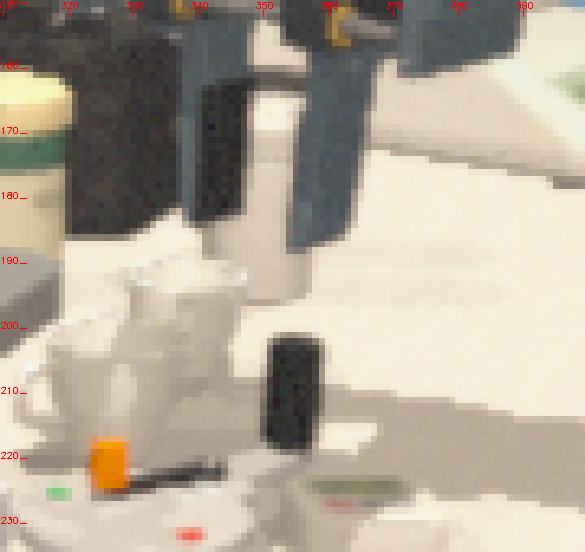

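move_arm(
  plan=[
    [[-1.1,0,-6,-0.4,0,0],[-1.1,0,-6,-0.4,0,0],[-1.1,0,-5,-0.4,0,0],[0,0,0,0,0,0]],
  ],
)

```text
time: 14.22
tool_pos: [0.398, -0.2916, 0.1492]
tcp_rot: [-0.252, 0.66, -0.659, 0.257]
wrist_force: [0.2, -1.0, 0.1]
finger_gap: 0.0409
```

```bash
python3 - <<'E'
from plan import *
st();rows([.3965,-.2905,.12],down(np.radians(-48)),maxs=12)
E
```

```text
t 14.22 p [ 0.398  -0.2916  0.1492] y [ 0.006  0.003 -1.   ] z [ 0.672 -0.741  0.002] F [ 0.2 -1.   0.1] gap 0.0409 j [-0.66  0.24  1.85  0.01  1.05  0.17]
n 3
[[0.2, 9.7, -0.6, -0.03, 0.07, -0.13], [0.2, 9.7, -0.6, -0.03, 0.07, -0.13], [0.2, 9.7, -0.6, -0.03, 0.07, -0.13]]
```

move_arm(
  plan=[
    [[0.2,9,-0.5,0,0,-0.1],[0.2,9,-0.5,0,0,-0.1],[0.2,8,-0.5,0,0,0],[0,0,0,0,0,0]],
  ],
)

```text
time: 14.55
tool_pos: [0.3967, -0.2887, 0.1215]
tcp_rot: [0.254, -0.659, 0.66, -0.257]
wrist_force: [0.4, -1.0, 0.1]
finger_gap: 0.0412
```

```bash
python3 - <<'E'
from plan import *
st();rows([.3965,-.2905,.084],down(np.radians(-48)),maxs=12)
for n in("top","side"): cv2.imwrite(f"pics/{n}9.png",r.read_camera(n)["image"][:,:,::-1])
t=cv2.imread("pics/top9.png"); s=cv2.imread("pics/side9.png")
crop(t,230,225,330,325,5,"pics/m1.png");crop(s,310,150,400,235,6.5,"pics/m2.png",.6)
E
```

```text
t 14.55 p [ 0.3967 -0.2887  0.1215] y [ 0.005 -0.    -1.   ] z [ 0.674 -0.739  0.003] F [ 0.4 -1.   0.1] gap 0.0412 j [-0.65  0.27  1.89  0.    0.97  0.17]
n 4
[[0.4, 9.4, 0.3, -0.05, 0.1, -0.05], [0.4, 9.4, 0.3, -0.05, 0.1, -0.05], [0.3, 9.4, 0.3, -0.05, 0.1, -0.05], [0.3, 9.4, 0.3, -0.05, 0.1, -0.05]]
```

View pics/m1.png

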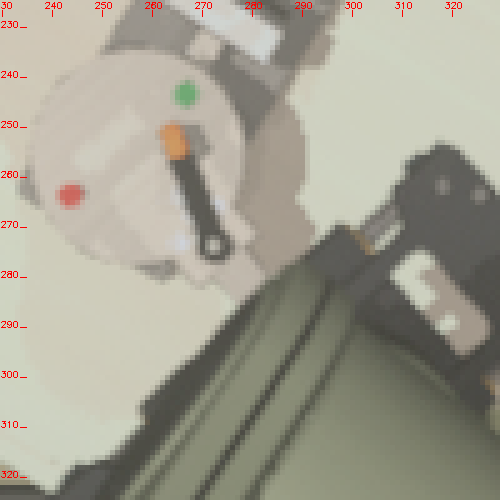

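View pics/m2.png

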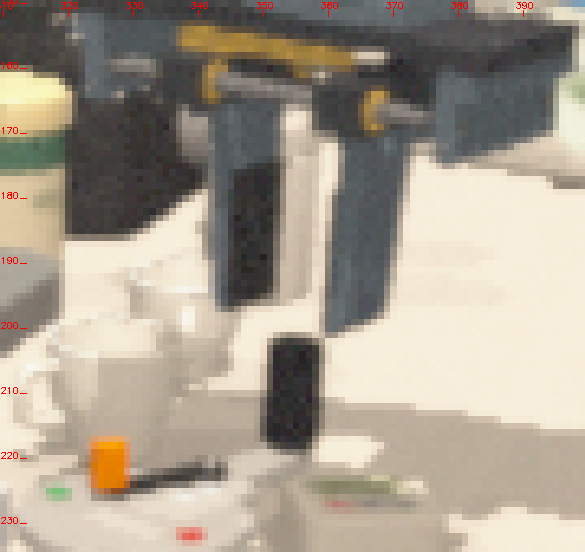

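move_arm(
  plan=[
    [[0.4,9.4,0.3,0,0.1,0],[0.4,9.4,0.3,0,0.1,0],[0.3,9.4,0.3,0,0.1,0],[0.3,8,0.3,0,0.1,0],[0,0,0,0,0,0]],
  ],
)

```text
time: 15.07
tool_pos: [0.3982, -0.2925, 0.0835]
tcp_rot: [0.25, -0.658, 0.662, -0.255]
wrist_force: [-0.6, 0.1, -0.4]
finger_gap: 0.0412
```

move_arm(
  plan=[
    [[0,0,0,0,0,0],[0,0,0,0,0,0],[0,0,0,0,0,0]],
  ],
  claw=0.4,
  newtons=5,
)

```text
time: 15.32
tool_pos: [0.398, -0.2926, 0.0827]
tcp_rot: [0.251, -0.659, 0.662, -0.255]
wrist_force: [-0.4, 0.7, 0.2]
finger_gap: 0.0276
```

```bash
python3 - <<'E'
from plan import *
st()
for n in("side",): cv2.imwrite(f"pics/{n}10.png",r.read_camera(n)["image"][:,:,::-1])
s=cv2.imread("pics/side10.png");crop(s,310,150,400,235,6.5,"pics/n2.png",.6)
E
```

```text
t 15.32 p [ 0.398  -0.2926  0.0827] y [ 0.007 -0.002 -1.   ] z [ 0.667 -0.745  0.006] F [-0.4  0.7  0.2] gap 0.0276 j [-0.66  0.32  1.94  0.    0.88  0.18]
```

View pics/n2.png

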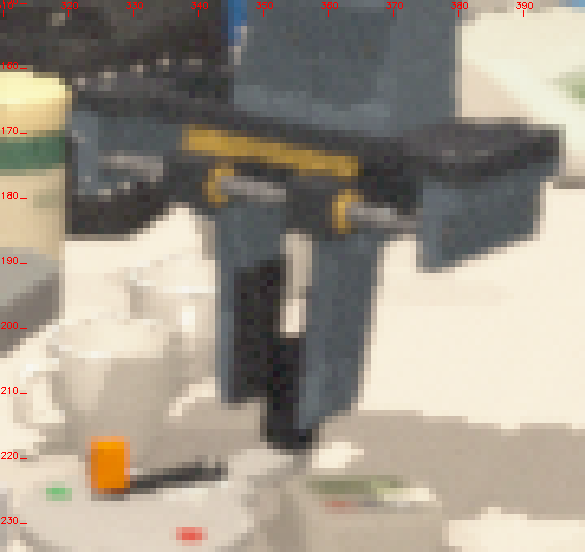

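```bash
cat >> plan.py <<'E'
def arc(th1,z=.083,rad=.100,step=5.,lead=0):
    """swing tool to world angle th1(deg) of the arm"""
    s=r.read_state(); p0=s['tool_pos']; R0=R.from_quat(s['tcp_rot'])
    d=p0[:2]-SP; th0=np.degrees(np.arctan2(d[1],d[0])); n=int(np.ceil(abs(th1-th0)/step)); out=[]
    P=p0;Q=R0
    for k in range(1,n+1):
        th=np.radians(th0+(th1-th0)*k/n); pt=np.r_[SP+rad*hd(th),z]; Qt=down(th+np.pi/2)
        if (Q.inv()*Qt).magnitude()>1.6: Qt=down(th-np.pi/2)
        if n>3 and k<3: pt=P+(pt-P)*1.0
        out.append([round(float(x),1)+0. for x in Q.inv().apply(pt-P)*1000]+[round(float(x),1)+0. for x in (Q.inv()*Qt).as_rotvec(degrees=True)])
        P,Q=pt,Qt
    print('th0',round(th0,1),'r',np.linalg.norm(d).round(4),'n',n);print(json.dumps(out))
E
python3 -c "
from plan import *
arc(-92)"
```

```text
th0 -136.8 r 0.099 n 9
[[0.4, -0.3, 8.7, -0.4, -6.3, -0.2], [-0.4, 0.0, 8.7, 0.0, -5.0, 0.0], [-0.4, 0.0, 8.7, 0.0, -5.0, 0.0], [-0.4, 0.0, 8.7, 0.0, -5.0, 0.0], [-0.4, 0.0, 8.7, 0.0, -5.0, 0.0], [-0.4, 0.0, 8.7, 0.0, -5.0, 0.0], [-0.4, 0.0, 8.7, 0.0, -5.0, 0.0], [-0.4, 0.0, 8.7, 0.0, -5.0, 0.0], [-0.4, 0.0, 8.7, 0.0, -5.0, 0.0]]
```

move_arm(
  plan=[
    [[0.4,0,8.7,-0.4,-6.3,-0.2],[-0.4,0,8.7,0,-5,0],[-0.4,0,8.7,0,-5,0],[-0.4,0,8.7,0,-5,0],[-0.4,0,8.7,0,-5,0],[0,0,0,0,0,0]],
  ],
)

```text
time: 15.87
tool_pos: [0.4305, -0.3161, 0.0833]
tcp_rot: [-0.404, 0.584, -0.578, 0.401]
wrist_force: [0.3, -0.6, -0.3]
finger_gap: 0.0273
```

```bash
python3 -c "
from plan import *
st();arc(-90)"
```

```text
t 15.87 p [ 0.4305 -0.3161  0.0833] y [-0.007  0.004 -1.   ] z [ 0.936 -0.351 -0.008] F [ 0.3 -0.6 -0.3] gap 0.0273 j [-0.65  0.38  1.84 -0.    0.93 -0.29]
th0 -113.4 r 0.0996 n 5
[[0.4, 0.3, 8.1, 0.5, -1.8, -0.1], [-0.3, 0.0, 8.2, 0.0, -4.7, 0.0], [-0.3, 0.0, 8.2, 0.0, -4.7, 0.0], [-0.3, 0.0, 8.2, 0.0, -4.7, 0.0], [-0.3, 0.0, 8.2, 0.0, -4.7, 0.0]]
```

move_arm(
  plan=[
    [[0.4,0.3,8.2,0.4,-2,0],[-0.3,0,8.2,0,-4.7,0],[-0.3,0,8.2,0,-4.7,0],[-0.3,0,8.2,0,-4.7,0],[-0.3,0,8.2,0,-4.7,0],[0,0,0,0,0,0]],
  ],
)

```text
time: 16.37
tool_pos: [0.4668, -0.3241, 0.0835]
tcp_rot: [0.503, -0.5, 0.496, -0.501]
wrist_force: [0.5, -0.9, 0.2]
finger_gap: 0.0274
```

```bash
python3 -c "
from plan import *
st();arc(-82)
for n in('top','side'): cv2.imwrite(f'pics/{n}11.png',r.read_camera(n)['image'][:,:,::-1])
t=cv2.imread('pics/top11.png'); s=cv2.imread('pics/side11.png')
crop(t,230,205,330,325,4.5,'pics/o1.png');crop(s,290,150,400,255,5.5,'pics/o2.png',.6)
"
```

```text
t 16.37 p [ 0.4668 -0.3241  0.0835] y [-0.007  0.002 -1.   ] z [ 1.     0.009 -0.007] F [ 0.5 -0.9  0.2] gap 0.0274 j [-0.63  0.42  1.76 -0.    0.97 -0.63]
th0 -91.8 r 0.0996 n 2
[[0.4, 0.4, 8.6, 0.4, -2.6, -0.1], [-0.4, 0.0, 8.6, 0.0, -4.9, 0.0]]
```

View pics/o2.png

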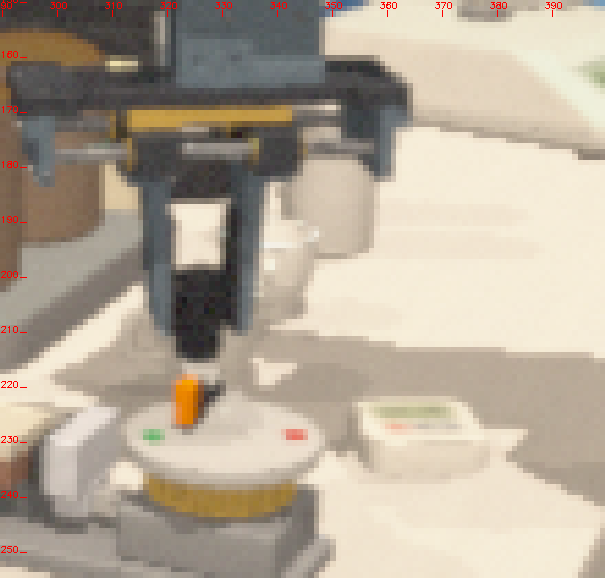

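move_arm(
  plan=[
    [[0,0,5,0,-2,0],[0,0,5,0,-2,0],[0,0,4,0,-2,0],[0,0,0,0,0,0]],
  ],
)

```text
time: 16.8
tool_pos: [0.4766, -0.3227, 0.0838]
tcp_rot: [0.527, -0.477, 0.47, -0.523]
wrist_force: [0.4, 0.0, 0.1]
finger_gap: 0.0273
```

```bash
python3 -c "
from plan import *
st();arc(-78)"
```

```text
t 16.8 p [ 0.4766 -0.3227  0.0838] y [-0.011  0.003 -1.   ] z [ 0.995  0.103 -0.011] F [0.4 0.  0.1] gap 0.0273 j [-0.61  0.44  1.74 -0.01  0.98 -0.71]
th0 -86.2 r 0.0984 n 2
[[1.7, 0.7, 7.1, 0.6, -2.0, -0.2], [-0.3, 0.0, 7.1, 0.0, -4.1, 0.0]]
```

move_arm(
  plan=[
    [[1,0.5,5,0,-2,0],[0,0,4,0,-2,0],[0,0,0,0,0,0]],
  ],
)

```text
time: 17.05
tool_pos: [0.4833, -0.3221, 0.0837]
tcp_rot: [0.542, -0.461, 0.453, -0.538]
wrist_force: [0.4, 0.7, 0.1]
finger_gap: 0.0274
```

move_arm(
  plan=[
    [[0,0,5,0,-1,0],[0,0,4,0,-1,0],[0,0,0,0,0,0]],
  ],
)

```text
time: 17.3
tool_pos: [0.4907, -0.3207, 0.0837]
tcp_rot: [0.55, -0.453, 0.443, -0.544]
wrist_force: [-0.1, -0.4, 0.8]
finger_gap: 0.0277
```

```bash
python3 -c "
from plan import *
st();arc(-78)
for n in('top','side'): cv2.imwrite(f'pics/{n}12.png',r.read_camera(n)['image'][:,:,::-1])
t=cv2.imread('pics/top12.png'); s=cv2.imread('pics/side12.png')
crop(t,225,160,345,310,4,'pics/p1.png');crop(s,270,150,390,255,5.5,'pics/p2.png',.6)
"
```

```text
t 17.3 p [ 0.4907 -0.3207  0.0837] y [-0.015  0.003 -1.   ] z [ 0.98   0.197 -0.014] F [-0.1 -0.4  0.8] gap 0.0277 j [-0.6   0.45  1.71 -0.01  0.99 -0.79]
th0 -77.8 r 0.0983 n 1
[[1.7, 0.7, -0.3, 0.8, -0.6, -0.3]]
```

View pics/p1.png

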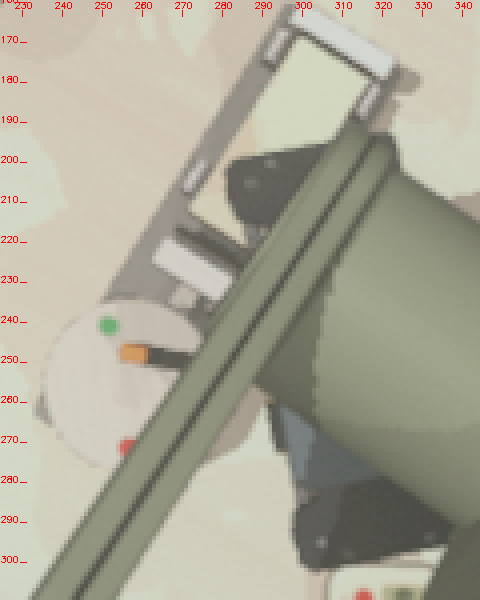

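View pics/p2.png

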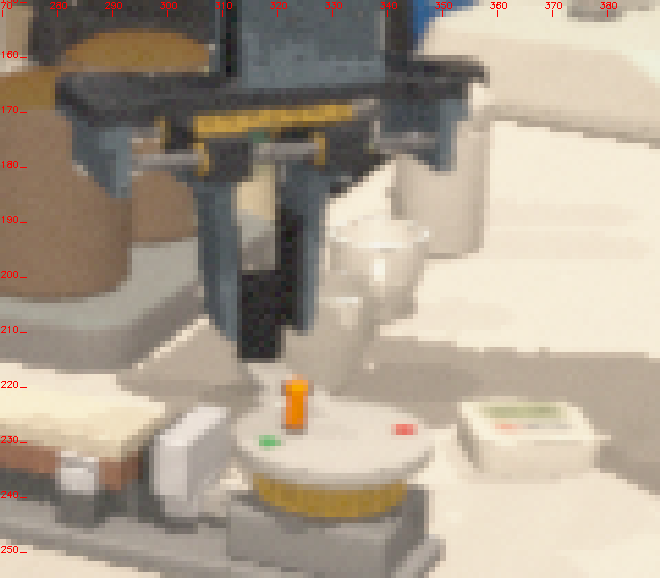

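move_arm(
  plan=[
    [[1,0.5,5,0.4,-2,0],[0,0,4,0.4,-2,0],[0,0,0,0,0,0]],
  ],
)

```text
time: 17.65
tool_pos: [0.496, -0.3194, 0.083]
tcp_rot: [-0.563, 0.432, -0.424, 0.563]
wrist_force: [1.2, 0.7, -0.4]
finger_gap: 0.0277
```

move_arm(
  plan=[
    [[0,0,4,0,-1,0],[0,0,4,0,-1,0],[0,0,0,0,0,0]],
  ],
)

```text
time: 17.9
tool_pos: [0.496, -0.3187, 0.0828]
tcp_rot: [0.575, -0.425, 0.409, -0.567]
wrist_force: [-2.8, -2.5, 1.1]
finger_gap: 0.0282
```

```bash
python3 -c "
from plan import *
st();arc(-68)"
```

```text
t 17.9 p [ 0.496  -0.3187  0.0828] y [-0.025  0.005 -1.   ] z [ 0.952  0.304 -0.022] F [-2.8 -2.5  1.1] gap 0.0282 j [-0.59  0.46  1.69 -0.01  1.01 -0.89]
th0 -74.6 r 0.0977 n 2
[[2.4, -0.4, 5.6, 1.3, -1.0, -0.7], [-0.2, 0.0, 5.7, 0.0, -3.3, 0.0]]
```

move_arm(
  plan=[
    [[0,0,5,1,0,0],[0,0,4,0,0,0],[0,0,0,0,0,0]],
  ],
)

```text
time: 18.15
tool_pos: [0.4964, -0.3186, 0.0828]
tcp_rot: [0.575, -0.425, 0.408, -0.568]
wrist_force: [-5.1, -2.4, 2.2]
finger_gap: 0.0292
```

```bash
python3 -c "
from plan import *
st()
s=r.read_camera('side')['image'][:,:,::-1]
crop(s,270,190,390,255,6,'pics/q2.png',.6)
"
```

```text
t 18.15 p [ 0.4964 -0.3186  0.0828] y [-0.025  0.007 -1.   ] z [ 0.952  0.306 -0.022] F [-5.1 -2.4  2.2] gap 0.0292 j [-0.59  0.46  1.69 -0.01  1.01 -0.89]
```

View pics/q2.png

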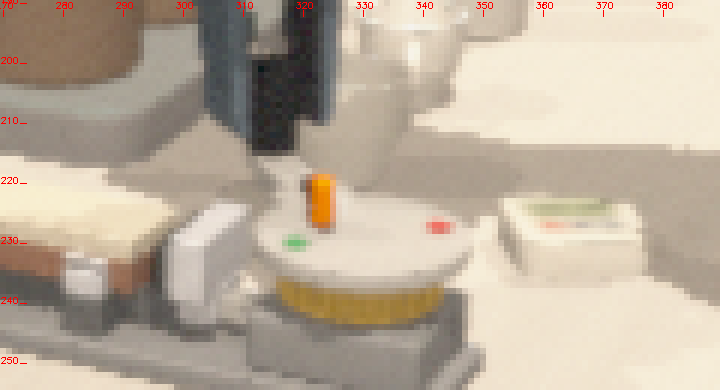

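```bash
python3 -c "
from plan import *
arc(-124,rad=.0985)"
```

```text
th0 -74.6 r 0.0976 n 10
[[0.2, -0.1, -8.5, 1.3, 7.3, -0.8], [-0.4, 0.0, -8.5, 0.0, 4.9, 0.0], [-0.4, 0.0, -8.5, 0.0, 4.9, 0.0], [-0.4, 0.0, -8.5, 0.0, 4.9, 0.0], [-0.4, 0.0, -8.5, 0.0, 4.9, 0.0], [-0.4, 0.0, -8.5, 0.0, 4.9, 0.0], [-0.4, 0.0, -8.5, 0.0, 4.9, 0.0], [-0.4, 0.0, -8.5, 0.0, 4.9, 0.0], [-0.4, 0.0, -8.5, 0.0, 4.9, 0.0], [-0.4, 0.0, -8.5, 0.0, 4.9, 0.0]]
```

move_arm(
  plan=[
    [[0.2,0,-8.5,1.3,7,-0.8],[-0.4,0,-8.5,0,4.9,0],[-0.4,0,-8.5,0,4.9,0],[-0.4,0,-8.5,0,4.9,0],[-0.4,0,-8.5,0,4.9,0],[-0.4,0,-8.5,0,4.9,0]],
  ],
  claw=0.4,
  newtons=30,
)

```text
time: 18.7
tool_pos: [0.4522, -0.3204, 0.0831]
tcp_rot: [0.424, -0.558, 0.567, -0.433]
wrist_force: [3.1, -0.4, -2.6]
finger_gap: 0.0275
```

```bash
python3 -c "
from plan import *
st();arc(-124,rad=.0985)"
```

```text
t 18.7 p [ 0.4522 -0.3204  0.0831] y [ 0.018 -0.003 -1.   ] z [ 0.964 -0.266  0.018] F [ 3.1 -0.4 -2.6] gap 0.0275 j [-0.64  0.4   1.81  0.01  0.92 -0.38]
th0 -100.5 r 0.0974 n 5
[[1.5, 0.0, -8.0, -1.0, -0.3, -0.1], [-0.3, 0.0, -8.1, 0.0, 4.7, 0.0], [-0.3, 0.0, -8.1, 0.0, 4.7, 0.0], [-0.3, 0.0, -8.1, 0.0, 4.7, 0.0], [-0.3, 0.0, -8.1, 0.0, 4.7, 0.0]]
```

move_arm(
  plan=[
    [[1.5,0,-8,-1,0,0],[-0.3,0,-9,0,4.7,0],[-0.3,0,-9,0,4.7,0],[-0.3,0,-9,0,4.7,0],[-0.3,0,-9,0,4.7,0]],
  ],
)

```text
time: 19.12
tool_pos: [0.4179, -0.3073, 0.084]
tcp_rot: [0.323, -0.623, 0.631, -0.332]
wrist_force: [2.9, -1.3, -2.2]
finger_gap: 0.0275
```

```bash
python3 -c "
from plan import *
st();arc(-141,rad=.0985)"
```

```text
t 19.12 p [ 0.4179 -0.3073  0.084 ] y [ 0.015 -0.004 -1.   ] z [ 0.821 -0.571  0.015] F [ 2.9 -1.3 -2.2] gap 0.0275 j [-0.66  0.35  1.89  0.01  0.89 -0.06]
th0 -122.2 r 0.0977 n 4
[[0.8, 0.9, -8.0, -0.9, 2.1, -0.3], [-0.3, 0.0, -8.1, 0.0, 4.7, 0.0], [-0.3, 0.0, -8.1, 0.0, 4.7, 0.0], [-0.3, 0.0, -8.1, 0.0, 4.7, 0.0]]
```

move_arm(
  plan=[
    [[0.8,0.9,-8,-0.9,2,-0.3],[-0.3,0,-9,0,4.7,0],[-0.3,0,-9,0,4.7,0],[-0.3,0,-8,0,4.7,0],[0,0,0,0,0,0]],
  ],
)

```text
time: 19.53
tool_pos: [0.3966, -0.2889, 0.085]
tcp_rot: [0.232, -0.663, 0.671, -0.237]
wrist_force: [-0.3, 0.7, -0.7]
finger_gap: 0.0277
```

```bash
python3 -c "
from plan import *
st();arc(-76,rad=.0985)
for n in('top','side'): cv2.imwrite(f'pics/{n}13.png',r.read_camera(n)['image'][:,:,::-1])
t=cv2.imread('pics/top13.png'); s=cv2.imread('pics/side13.png')
crop(t,225,150,345,310,3.7,'pics/r1.png');crop(s,250,190,370,255,6,'pics/r2.png',.6)
"
```

```text
t 19.53 p [ 0.3966 -0.2889  0.085 ] y [ 0.01  -0.009 -1.   ] z [ 0.625 -0.78   0.013] F [-0.3  0.7 -0.7] gap 0.0277 j [-0.65  0.31  1.95 -0.    0.87  0.24]
th0 -138.8 r 0.0976 n 13
[[0.2, 2.1, 8.3, -0.8, -7.3, -0.1], [-0.3, 0.0, 8.3, 0.0, -4.8, 0.0], [-0.3, 0.0, 8.3, 0.0, -4.8, 0.0], [-0.3, 0.0, 8.3, 0.0, -4.8, 0.0], [-0.3, 0.0, 8.3, 0.0, -4.8, 0.0], [-0.3, 0.0, 8.3, 0.0, -4.8, 0.0], [-0.3, 0.0, 8.3, 0.0, -4.8, 0.0], [-0.3, 0.0, 8.3, 0.0, -4.8, 0.0], [-0.3, 0.0, 8.3, 0.0, -4.8, 0.0], [-0.3, 0.0, 8.3, 0.0, -4.8, 0.0], [-0.3, 0.0, 8.3, 0.0, -4.8, 0.0], [-0.3, 0.0, 8.3, 0.0, -4.8, 0.0], [-0.3, 0.0, 8.3, 0.0, -4.8, 0.0]]
```

View pics/r1.png

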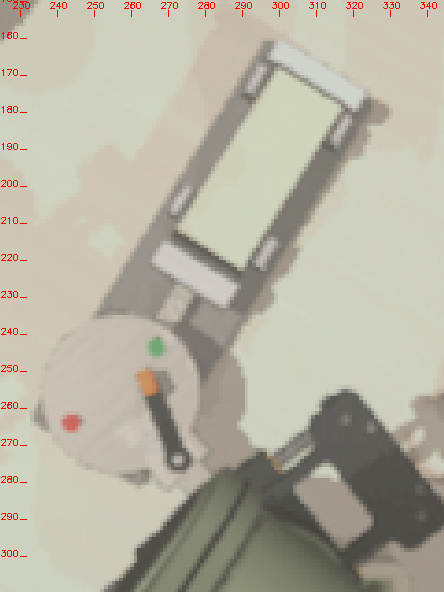

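View pics/r2.png

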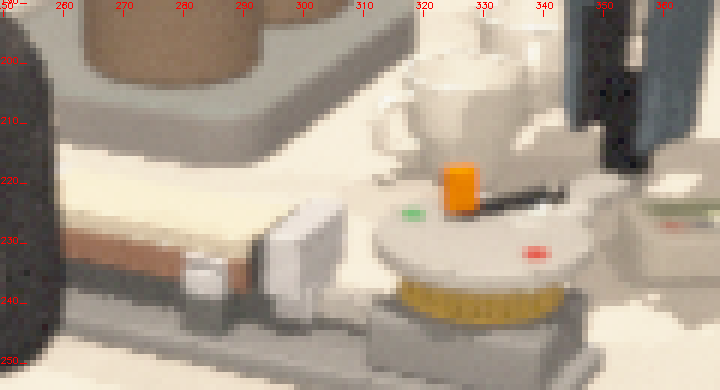

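move_arm(
  plan=[
    [[0.2,2,8.3,-0.8,-7,0],[-0.3,0,8.3,0,-4.8,0],[-0.3,0,8.3,0,-4.8,0],[-0.3,0,8.3,0,-4.8,0],[-0.3,0,8.3,0,-4.8,0],[-0.3,0,8.3,0,-4.8,0],[0,0,0,0,0,0]],
  ],
)

```text
time: 20.22
tool_pos: [0.4347, -0.3155, 0.0815]
tcp_rot: [-0.419, 0.577, -0.564, 0.417]
wrist_force: [0.8, -0.7, 0.1]
finger_gap: 0.0274
```

```bash
python3 -c "
from plan import *
st();arc(-76,rad=.0985)"
```

```text
t 20.22 p [ 0.4347 -0.3155  0.0815] y [-0.014  0.014 -1.   ] z [ 0.953 -0.302 -0.017] F [ 0.8 -0.7  0.1] gap 0.0274 j [-0.65  0.39  1.82  0.    0.95 -0.35]
th0 -111.2 r 0.0975 n 8
[[1.2, -1.6, 7.5, 1.0, -0.8, -0.5], [-0.3, 0.0, 7.6, 0.0, -4.4, 0.0], [-0.3, 0.0, 7.6, 0.0, -4.4, 0.0], [-0.3, 0.0, 7.6, 0.0, -4.4, 0.0], [-0.3, 0.0, 7.6, 0.0, -4.4, 0.0], [-0.3, 0.0, 7.6, 0.0, -4.4, 0.0], [-0.3, 0.0, 7.6, 0.0, -4.4, 0.0], [-0.3, 0.0, 7.6, 0.0, -4.4, 0.0]]
```

move_arm(
  plan=[
    [[1.2,-1.6,7.5,1,-0.8,-0.5],[-0.3,0,7.6,0,-4.4,0],[-0.3,0,7.6,0,-4.4,0],[-0.3,0,7.6,0,-4.4,0],[-0.3,0,7.6,0,-4.4,0],[-0.3,0,7.6,0,-4.4,0],[-0.3,0,7.6,0,-4.4,0],[0,0,0,0,0,0]],
  ],
)

```text
time: 20.88
tool_pos: [0.4838, -0.3215, 0.0818]
tcp_rot: [0.547, -0.452, 0.448, -0.543]
wrist_force: [1.1, -0.0, 0.5]
finger_gap: 0.0274
```

```bash
python3 -c "
from plan import *
st();arc(-76,rad=.0985);arc(-124,rad=.0985)"
```

```text
t 20.88 p [ 0.4838 -0.3215  0.0818] y [-0.009 -0.    -1.   ] z [ 0.982  0.19  -0.009] F [ 1.1 -0.   0.5] gap 0.0274 j [-0.6   0.44  1.73 -0.01  0.97 -0.79]
th0 -81.9 r 0.0979 n 2
[[0.8, -1.3, 5.0, 0.5, -0.1, -0.1], [-0.1, 0.0, 5.1, 0.0, -2.9, 0.0]]
th0 -81.9 r 0.0979 n 9
[[-0.1, -1.2, -8.1, 0.5, 7.5, 0.0], [-0.3, 0.0, -8.0, 0.0, 4.7, 0.0], [-0.3, 0.0, -8.0, 0.0, 4.7, 0.0], [-0.3, 0.0, -8.0, 0.0, 4.7, 0.0], [-0.3, 0.0, -8.0, 0.0, 4.7, 0.0], [-0.3, 0.0, -8.0, 0.0, 4.7, 0.0], [-0.3, 0.0, -8.0, 0.0, 4.7, 0.0], [-0.3, 0.0, -8.0, 0.0, 4.7, 0.0], [-0.3, 0.0, -8.0, 0.0, 4.7, 0.0]]
```

move_arm(
  plan=[
    [[-0.1,-1.2,-8,0.5,7,0],[-0.3,0,-8,0,4.7,0],[-0.3,0,-8,0,4.7,0],[-0.3,0,-8,0,4.7,0],[-0.3,0,-8,0,4.7,0],[0,0,0,0,0,0]],
  ],
)

```text
time: 21.38
tool_pos: [0.4477, -0.3194, 0.0834]
tcp_rot: [0.418, -0.565, 0.572, -0.425]
wrist_force: [0.6, 0.8, -0.0]
finger_gap: 0.0275
```

```bash
python3 -c "
from plan import *
st();arc(-124,rad=.0985)"
```

```text
t 21.38 p [ 0.4477 -0.3194  0.0834] y [ 0.014 -0.002 -1.   ] z [ 0.957 -0.291  0.014] F [ 0.6  0.8 -0. ] gap 0.0275 j [-0.64  0.39  1.82  0.01  0.92 -0.35]
th0 -103.2 r 0.0974 n 5
[[1.3, 0.3, -7.1, -0.8, 0.5, -0.1], [-0.3, 0.0, -7.1, 0.0, 4.2, 0.0], [-0.3, 0.0, -7.1, 0.0, 4.2, 0.0], [-0.3, 0.0, -7.1, 0.0, 4.2, 0.0], [-0.3, 0.0, -7.1, 0.0, 4.2, 0.0]]
```

move_arm(
  plan=[
    [[1.3,0.3,-7,-0.8,0.5,0],[-0.3,0,-8,0,4.2,0],[-0.3,0,-8,0,4.2,0],[-0.3,0,-8,0,4.2,0]],
  ],
)

```text
time: 21.72
tool_pos: [0.424, -0.3112, 0.0841]
tcp_rot: [0.348, -0.611, 0.617, -0.354]
wrist_force: [4.9, -1.8, -3.0]
finger_gap: 0.0273
```

move_arm(
  plan=[
    [[-0.3,0,-7,0,3,0],[-0.3,0,-7,0,4.2,0],[-0.3,0,-6,0,4.2,0]],
  ],
)

```text
time: 21.97
tool_pos: [0.4113, -0.3022, 0.0845]
tcp_rot: [0.28, -0.641, 0.653, -0.291]
wrist_force: [4.1, -3.2, -4.1]
finger_gap: 0.0278
```

```bash
python3 -c "
from plan import *
st();arc(-141,rad=.0985)
for n in('top','side'): cv2.imwrite(f'pics/{n}14.png',r.read_camera(n)['image'][:,:,::-1])
t=cv2.imread('pics/top14.png'); s=cv2.imread('pics/side14.png')
crop(t,255,155,330,240,6.5,'pics/u1.png');crop(s,250,190,370,255,6,'pics/u2.png',.6)
"
```

```text
t 21.97 p [ 0.4113 -0.3022  0.0845] y [ 0.021 -0.01  -1.   ] z [ 0.739 -0.674  0.022] F [ 4.1 -3.2 -4.1] gap 0.0278 j [-0.66  0.33  1.91  0.01  0.87  0.08]
th0 -127.1 r 0.0973 n 3
[[1.7, 1.3, -7.9, -1.3, -0.6, -0.4], [-0.3, 0.0, -8.0, 0.0, 4.6, 0.0], [-0.3, 0.0, -8.0, 0.0, 4.6, 0.0]]
```

View pics/u1.png

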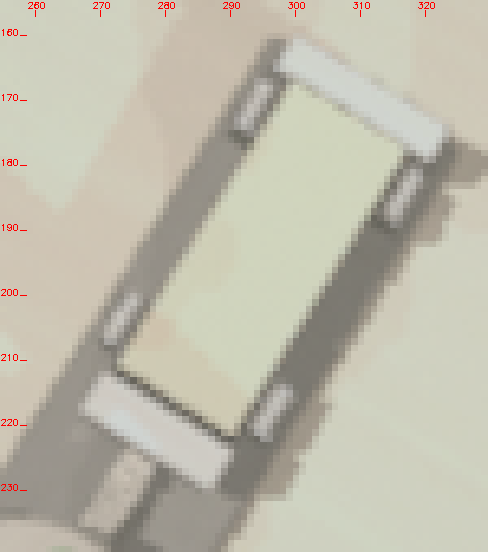

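View pics/u2.png

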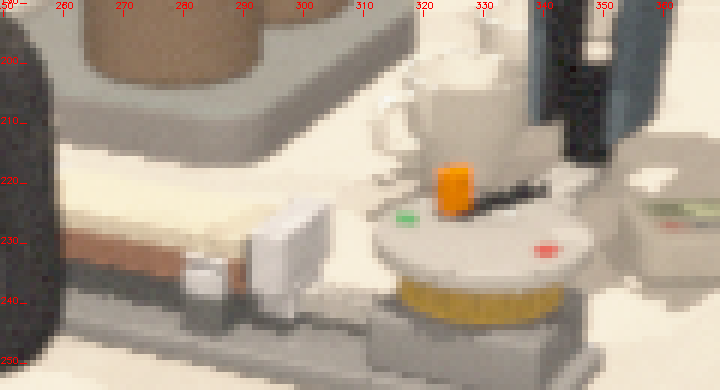

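move_arm(
  plan=[
    [[1.5,1.3,-7,-1.3,0,0],[-0.3,0,-7,0,4,0],[-0.3,0,-7,0,4,0]],
  ],
)

```text
time: 22.32
tool_pos: [0.4032, -0.2952, 0.0856]
tcp_rot: [0.236, -0.659, 0.669, -0.247]
wrist_force: [6.7, -7.8, -7.1]
finger_gap: 0.0273
```

```bash
python3 -c "
from plan import *
st();arc(-144,rad=.0985)"
```

```text
t 22.32 p [ 0.4032 -0.2952  0.0856] y [ 0.019 -0.008 -1.   ] z [ 0.643 -0.766  0.019] F [ 6.7 -7.8 -7.1] gap 0.0273 j [-0.66  0.32  1.93  0.01  0.87  0.21]
th0 -133.4 r 0.0972 n 3
[[1.8, 2.5, -5.9, -1.1, -3.0, -0.5], [-0.2, 0.0, -6.0, 0.0, 3.5, 0.0], [-0.2, 0.0, -6.0, 0.0, 3.5, 0.0]]
```

move_arm(
  plan=[
    [[1,1.5,-5,-0.5,-2,0],[0,0,-4,0,0,0]],
  ],
)

```text
time: 22.48
tool_pos: [0.4023, -0.2952, 0.0862]
tcp_rot: [0.248, -0.651, 0.668, -0.262]
wrist_force: [6.6, -7.8, -7.3]
finger_gap: 0.0273
```

```bash
python3 -c "
from plan import *
st();arc(-128,rad=.0975)
for n in('top','side'): cv2.imwrite(f'pics/{n}15.png',r.read_camera(n)['image'][:,:,::-1])
t=cv2.imread('pics/top15.png'); s=cv2.imread('pics/side15.png')
crop(t,255,155,330,240,6.5,'pics/v1.png');crop(s,250,190,370,255,6,'pics/v2.png',.6)
"
```

```text
t 22.48 p [ 0.4023 -0.2952  0.0862] y [ 0.026 -0.015 -1.   ] z [ 0.673 -0.739  0.028] F [ 6.6 -7.8 -7.3] gap 0.0273 j [-0.66  0.31  1.94  0.01  0.86  0.17]
th0 -133.8 r 0.0978 n 2
[[-0.8, 3.4, 4.8, -1.7, -6.8, -0.4], [-0.1, 0.0, 4.9, 0.0, -2.9, 0.0]]
```

View pics/v1.png

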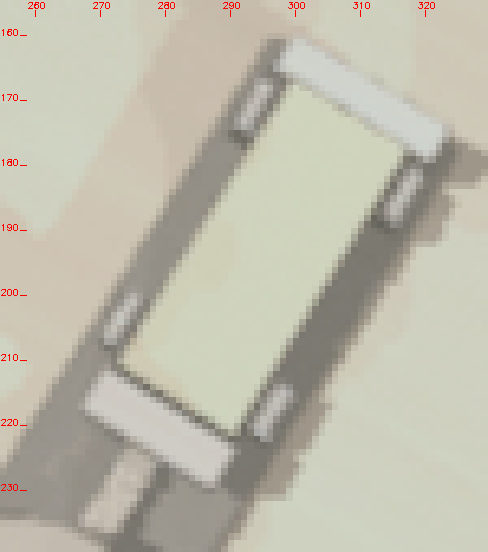

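View pics/v2.png

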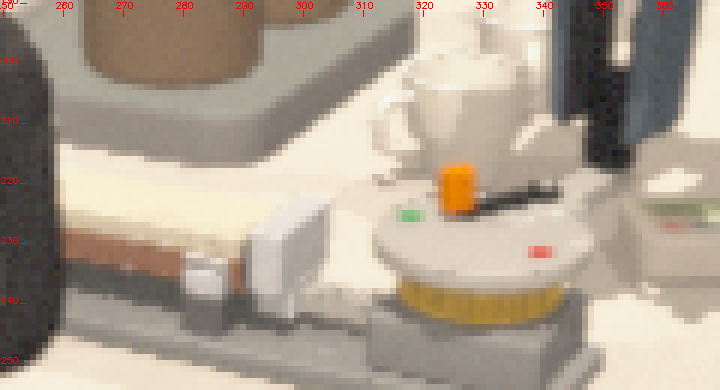

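```bash
python3 - <<'E'
from plan import *
c,yw=CL
# profile along clamp x at y=0..+-12 for z=~.06 (jaw top height guess)
def prof(fn):
    im=cv2.imread(fn).astype(float).sum(2); xs=np.arange(-60,0,.5); out=[]
    for x in xs:
        P=[clp(x/1e3,y/1e3,.056) for y in np.linspace(-14,14,29)]
        uv=proj('top',P); out.append(cv2.remap(im.astype(np.float32),uv[:,0].astype(np.float32)[None],uv[:,1].astype(np.float32)[None],1).mean())
    return xs,np.array(out)
for n in (0,5,13,14,15):
    xs,p=prof(f'pics/top{n}.png'); g=np.gradient(p)
    i=np.argmax(g); m=(xs>xs[i])&(xs<xs[i]+20); j=np.where(m)[0][np.argmin(g[m])]
    print(n,'rise',xs[i],'fall',xs[j])
E
```

```text
0 rise -44.5 fall -29.5
5 rise -12.5 fall -7.0
13 rise -10.5 fall -3.5
14 rise -8.5 fall -2.0
15 rise -8.0 fall -0.5
```

```bash
python3 - <<'E'
from plan import *
xs=np.arange(-60,0,.25)
for n in (0,5,13,14,15):
    im=cv2.imread(f'pics/top{n}.png').astype(np.float32).sum(2); out=[]
    for x in xs:
        uv=proj('top',[clp(x/1e3,y/1e3,.056) for y in np.linspace(8,18,11)]).astype(np.float32)
        out.append(cv2.remap(im,uv[:,0][None],uv[:,1][None],1).mean())
    p=np.array(out); g=cv2.GaussianBlur(np.gradient(p)[None].astype(np.float32),(0,0),4)[0]
    pk=[(float(xs[i]),round(float(g[i]),1)) for i in range(1,len(g)-1) if abs(g[i])>4 and abs(g[i])>=abs(g[i-1]) and abs(g[i])>abs(g[i+1])]
    print(n,pk)
E
```

```text
0 [(-44.25, 13.8), (-29.5, -16.8), (-19.75, 4.7)]
5 [(-44.5, 18.0), (-29.5, -20.7), (-19.75, 5.9), (-12.0, 20.4)]
13 [(-33.75, 15.7), (-18.75, -17.5), (-10.25, 21.1)]
14 [(-27.0, 16.6), (-12.25, -19.8), (-8.0, 18.1)]
15 [(-26.0, 16.0), (-11.5, -17.7), (-7.75, 15.7)]
```

move_arm(
  plan=[
    [[0,2,-9,-1,1,0],[0,1,-9,0,1,0]],
  ],
)

```text
time: 22.75
tool_pos: [0.3989, -0.2919, 0.0865]
tcp_rot: [0.237, -0.652, 0.674, -0.253]
wrist_force: [6.1, -11.9, -8.1]
finger_gap: 0.0276
```

```bash
python3 -c "
from plan import *
st();arc(-130,rad=.0975)"
```

```text
t 22.75 p [ 0.3989 -0.2919  0.0865] y [ 0.032 -0.022 -0.999] z [ 0.65  -0.759  0.038] F [  6.1 -11.9  -8.1] gap 0.0276 j [-0.66  0.3   1.96  0.    0.85  0.2 ]
th0 -136.6 r 0.0979 n 2
[[-0.8, 3.7, 5.4, -2.2, -6.1, -0.5], [-0.2, 0.0, 5.6, 0.0, -3.3, 0.0]]
```

```bash
cat > jaw.py <<'E'
from plan import *
def jaw(n):
    xs=np.arange(-60,0,.25)
    im=cv2.imread(f'pics/top{n}.png').astype(np.float32).sum(2); out=[]
    for x in xs:
        uv=proj('top',[clp(x/1e3,y/1e3,.056) for y in np.linspace(8,18,11)]).astype(np.float32)
        out.append(cv2.remap(im,uv[:,0][None],uv[:,1][None],1).mean())
    p=np.array(out); g=cv2.GaussianBlur(np.gradient(p)[None].astype(np.float32),(0,0),4)[0]
    print(n,[(float(xs[i]),round(float(g[i]),1)) for i in range(1,len(g)-1) if abs(g[i])>4 and abs(g[i])>=abs(g[i-1]) and abs(g[i])>abs(g[i+1])])
E
python3 -c "
from jaw import *
for n in('top','side'): cv2.imwrite(f'pics/{n}16.png',r.read_camera(n)['image'][:,:,::-1])
jaw(15);jaw(16);st()
s=cv2.imread('pics/side16.png');crop(s,250,190,370,255,6,'pics/w2.png',.6)
"
```

```text
15 [(-26.0, 16.0), (-11.5, -17.7), (-7.75, 15.7)]
16 [(-25.75, 16.4), (-11.25, -16.4), (-7.5, 15.7)]
t 22.85 p [ 0.3978 -0.291   0.0864] y [ 0.031 -0.021 -0.999] z [ 0.651 -0.759  0.036] F [  6.3 -10.1  -3.3] gap 0.0271 j [-0.66  0.3   1.96  0.    0.85  0.2 ]
```

View pics/w2.png

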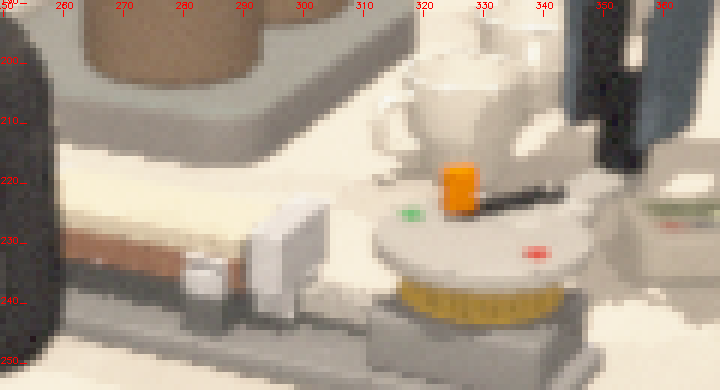

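move_arm(
  plan=[
    [[-0.5,2,6,-2,-4,-0.5],[-0.3,1,8,0,-4.8,0],[-0.3,0,8,0,-4.8,0],[-0.3,0,8,0,-4.8,0],[-0.3,0,8,0,-4.8,0],[-0.3,0,8,0,-4.8,0],[-0.3,0,8,0,-4.8,0],[0,0,0,0,0,0]],
  ],
)

```text
time: 23.52
tool_pos: [0.44, -0.3195, 0.0847]
tcp_rot: [-0.439, 0.562, -0.551, 0.433]
wrist_force: [-0.7, -0.2, -0.4]
finger_gap: 0.0272
```

```bash
python3 -c "
from plan import *
st();arc(-125,rad=.0985)
cv2.imwrite('pics/top17.png',r.read_camera('top')['image'][:,:,::-1])
from jaw import jaw
jaw(17)"
```

```text
t 23.52 p [ 0.44   -0.3195  0.0847] y [-0.017  0.007 -1.   ] z [ 0.971 -0.24  -0.018] F [-0.7 -0.2 -0.4] gap 0.0272 j [-0.65  0.39  1.81 -0.01  0.96 -0.4 ]
th0 -107.5 r 0.0996 n 4
[[-1.8, 1.9, -7.4, 1.0, 8.0, -0.1], [-0.3, 0.0, -7.5, 0.0, 4.4, 0.0], [-0.3, 0.0, -7.5, 0.0, 4.4, 0.0], [-0.3, 0.0, -7.5, 0.0, 4.4, 0.0]]
17 [(-28.5, 16.1), (-13.25, -21.4), (-8.5, 21.0)]
```

```bash
python3 -c "
from plan import *
t=cv2.imread('pics/top17.png');crop(t,230,155,330,290,4.4,'pics/x1.png')
s=r.read_camera('side')['image'][:,:,::-1];cv2.imwrite('pics/side17.png',s);crop(s,250,190,370,255,6,'pics/x2.png',.6)
"
```

```text
(no output)
```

View pics/x1.png

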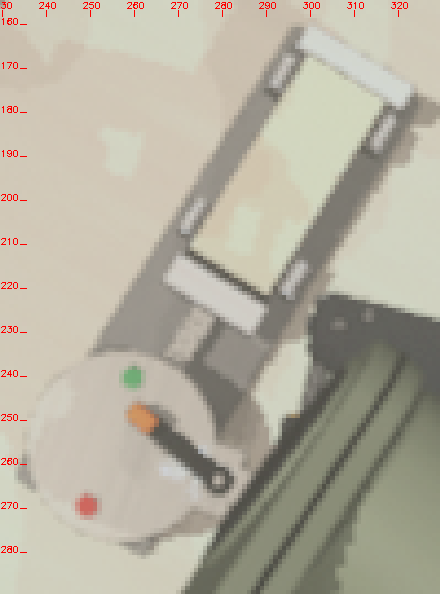

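View pics/x2.png

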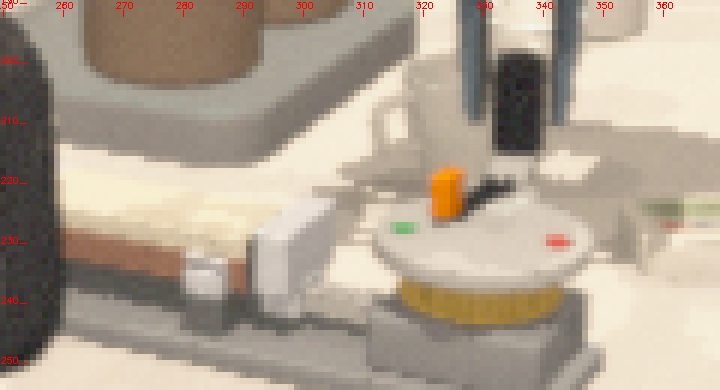

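```bash
python3 -c "
from plan import *
st();arc(-88,rad=.099)"
```

```text
t 23.62 p [ 0.4391 -0.319   0.0846] y [-0.017  0.007 -1.   ] z [ 0.969 -0.245 -0.018] F [-0.2 -0.3 -0.6] gap 0.0277 j [-0.65  0.39  1.81 -0.01  0.96 -0.4 ]
th0 -108.1 r 0.0993 n 5
[[-0.1, 1.5, 7.0, 1.0, -0.1, -0.2], [-0.2, 0.0, 6.9, 0.0, -4.0, 0.0], [-0.2, 0.0, 6.9, 0.0, -4.0, 0.0], [-0.2, 0.0, 6.9, 0.0, -4.0, 0.0], [-0.2, 0.0, 6.9, 0.0, -4.0, 0.0]]
```

move_arm(
  plan=[
    [[0,1.5,7,1,0,0],[-0.2,0,7,0,-4,0],[-0.2,0,7,0,-4,0],[-0.2,0,7,0,-4,0],[-0.2,0,7,0,-4,0],[0,0,0,0,0,0]],
  ],
)

```text
time: 24.12
tool_pos: [0.4698, -0.3227, 0.082]
tcp_rot: [-0.51, 0.493, -0.487, 0.51]
wrist_force: [-0.0, 0.5, 0.4]
finger_gap: 0.0271
```

```bash
python3 -c "
from plan import *
st();arc(-112,rad=.099)
cv2.imwrite('pics/top18.png',r.read_camera('top')['image'][:,:,::-1])
from jaw import jaw
jaw(18)"
```

```text
t 24.12 p [ 0.4698 -0.3227  0.082 ] y [-0.006  0.005 -1.   ] z [ 0.999  0.04  -0.005] F [-0.   0.5  0.4] gap 0.0271 j [-0.62  0.43  1.76  0.    0.96 -0.66]
th0 -90.1 r 0.0981 n 5
[[0.3, -1.0, -7.6, 0.3, 6.8, -0.3], [-0.3, 0.0, -7.5, 0.0, 4.4, 0.0], [-0.3, 0.0, -7.5, 0.0, 4.4, 0.0], [-0.3, 0.0, -7.5, 0.0, 4.4, 0.0], [-0.3, 0.0, -7.5, 0.0, 4.4, 0.0]]
18 [(-28.5, 16.2), (-13.25, -21.6), (-8.5, 21.1)]
```

move_arm(
  plan=[
    [[0.3,-1,-7.5,0.3,6.8,0],[-0.3,0,-8,0,4.6,0],[-0.3,0,-8,0,4.6,0],[-0.3,0,-7,0,4.4,0]],
  ],
)

```text
time: 24.5
tool_pos: [0.4437, -0.3187, 0.083]
tcp_rot: [0.402, -0.577, 0.58, -0.411]
wrist_force: [7.4, -0.3, -4.4]
finger_gap: 0.0276
```

```bash
python3 -c "
from plan import *
st();arc(-120,rad=.099)"
```

```text
t 24.5 p [ 0.4437 -0.3187  0.083 ] y [ 0.013  0.003 -1.   ] z [ 0.941 -0.339  0.011] F [ 7.4 -0.3 -4.4] gap 0.0276 j [-0.65  0.39  1.82  0.01  0.92 -0.31]
th0 -105.6 r 0.0977 n 3
[[1.6, -0.1, -8.2, -0.6, 0.6, -0.4], [-0.3, 0.0, -8.3, 0.0, 4.8, 0.0], [-0.3, 0.0, -8.3, 0.0, 4.8, 0.0]]
```

move_arm(
  plan=[
    [[1,0,-7,-0.6,0.6,0],[-0.3,0,-7,0,3,0],[0,0,-7,0,3,0]],
  ],
)

```text
time: 24.75
tool_pos: [0.4322, -0.3147, 0.0835]
tcp_rot: [0.359, -0.599, 0.61, -0.375]
wrist_force: [11.6, -3.1, -7.3]
finger_gap: 0.0274
```

```bash
python3 -c "
from plan import *
st()
cv2.imwrite('pics/top19.png',r.read_camera('top')['image'][:,:,::-1])
from jaw import jaw
jaw(19)"
```

```text
t 24.75 p [ 0.4322 -0.3147  0.0835] y [ 0.027 -0.002 -1.   ] z [ 0.887 -0.461  0.024] F [11.6 -3.1 -7.3] gap 0.0274 j [-0.66  0.37  1.86  0.02  0.89 -0.19]
19 [(-25.75, 16.4), (-11.25, -18.1), (-7.5, 15.2)]
```

move_arm(
  plan=[
    [[0,0,1,0,0,0]],
  ],
  claw=0.2,
)

```text
time: 24.88
tool_pos: [0.4339, -0.3154, 0.0839]
tcp_rot: [0.357, -0.598, 0.612, -0.374]
wrist_force: [3.0, -0.3, -1.7]
finger_gap: 0.0315
```

move_arm(
  plan=[
    [[0,0,0,0,0,0],[0,0,0,0,0,0],[0,0,0,0,0,0]],
  ],
  claw=0,
)

```text
time: 25.13
tool_pos: [0.4346, -0.3155, 0.0844]
tcp_rot: [0.354, -0.598, 0.614, -0.373]
wrist_force: [1.2, -0.3, 0.0]
finger_gap: 0.0457
```

```bash
python3 -c "
from plan import *
st()
for n in('top','side'): cv2.imwrite(f'pics/{n}20.png',r.read_camera(n)['image'][:,:,::-1])
from jaw import jaw
jaw(20)
s=cv2.imread('pics/side20.png');crop(s,250,170,370,255,6,'pics/y2.png',.6)"
```

```text
t 25.13 p [ 0.4346 -0.3155  0.0844] y [ 0.035 -0.005 -0.999] z [ 0.882 -0.471  0.033] F [ 1.2 -0.3  0. ] gap 0.0457 j [-0.66  0.36  1.86  0.02  0.89 -0.18]
20 [(-26.5, 16.0), (-12.0, -19.4), (-7.75, 17.8)]
```

View pics/y2.png

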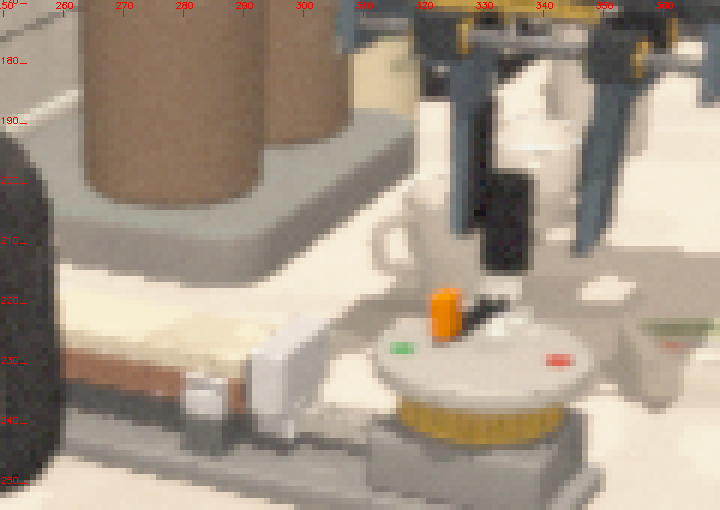

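move_arm(
  plan=[
    [[0,0,5,0,0,0],[0,0,3,0,0,0],[0,0,0,0,0,0]],
  ],
)

```text
time: 25.48
tool_pos: [0.4404, -0.319, 0.0844]
tcp_rot: [0.355, -0.6, 0.613, -0.372]
wrist_force: [-0.5, 0.6, 0.1]
finger_gap: 0.0457
```

```bash
python3 -c "
from plan import *
st()
for n in('top','side'): cv2.imwrite(f'pics/{n}21.png',r.read_camera(n)['image'][:,:,::-1])
from jaw import jaw
jaw(21)
s=cv2.imread('pics/side21.png');crop(s,250,170,370,255,6,'pics/z2.png',.6)"
```

```text
t 25.48 p [ 0.4404 -0.319   0.0844] y [ 0.031 -0.004 -1.   ] z [ 0.882 -0.471  0.029] F [-0.5  0.6  0.1] gap 0.0457 j [-0.66  0.37  1.84  0.02  0.9  -0.18]
21 [(-26.75, 15.9), (-12.0, -19.7), (-8.0, 17.9)]
```

View pics/z2.png

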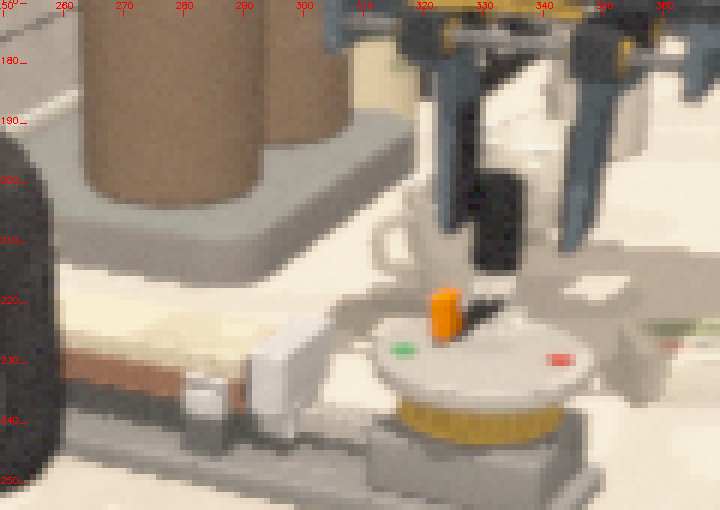

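move_arm(
  plan=[
    [[0,-10,1,0,0,0],[0,-20,0,0,0,0],[0,-25,0,0,0,0],[0,-30,0,0,0,0],[0,-15,0,0,0,0],[0,0,0,0,0,0],[0,0,0,0,0,0]],
  ],
)

```text
time: 26.17
tool_pos: [0.4362, -0.3181, 0.1904]
tcp_rot: [0.356, -0.601, 0.612, -0.371]
wrist_force: [-0.6, 0.2, -0.1]
finger_gap: 0.0454
```

```bash
python3 -c "
from plan import *
st()
for n in('top','side'): cv2.imwrite(f'pics/{n}22.png',r.read_camera(n)['image'][:,:,::-1])
from jaw import jaw
jaw(22)
s=cv2.imread('pics/side22.png');crop(s,250,170,370,255,6,'pics/aa2.png',.6)
t=cv2.imread('pics/top22.png');crop(t,225,150,345,300,3.9,'pics/aa1.png')"
```

```text
t 26.17 p [ 0.4362 -0.3181  0.1904] y [ 0.027 -0.001 -1.   ] z [ 0.882 -0.471  0.024] F [-0.6  0.2 -0.1] gap 0.0454 j [-0.66  0.27  1.7   0.02  1.15 -0.18]
22 [(-27.0, 15.8), (-12.25, -19.5), (-8.0, 19.3)]
```

View pics/aa2.png

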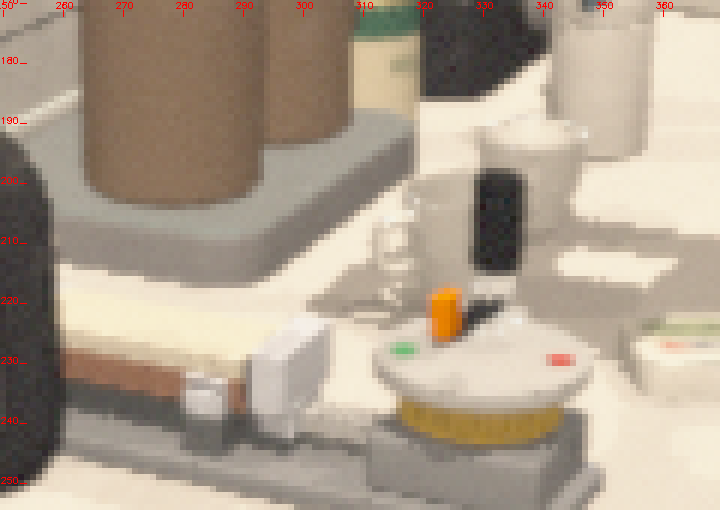

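View pics/aa1.png

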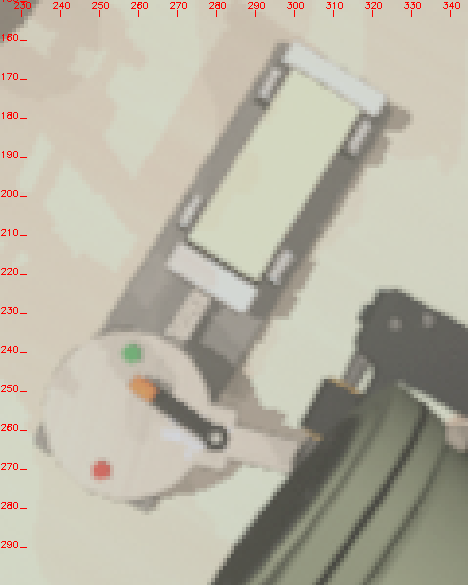

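move_arm(
  plan=[
    [[0,0,0,0,0,0],[0,0,0,0,0,0],[0,0,0,0,0,0],[0,0,0,0,0,0],[0,0,0,0,0,0],[0,0,0,0,0,0],[0,0,0,0,0,0],[0,0,0,0,0,0],[0,0,0,0,0,0],[0,0,0,0,0,0]],
  ],
)

```text
time: 27.1
tool_pos: [0.4333, -0.3158, 0.1832]
tcp_rot: [0.358, -0.606, 0.607, -0.37]
wrist_force: [1.0, -0.4, 0.4]
finger_gap: 0.0457
```

```bash
python3 -c "
from plan import *
st()
for n in('top','side'): cv2.imwrite(f'pics/{n}23.png',r.read_camera(n)['image'][:,:,::-1])
from jaw import jaw
jaw(23)"
```

```text
t 27.1 p [ 0.4333 -0.3158  0.1832] y [ 0.015  0.008 -1.   ] z [ 0.882 -0.471  0.01 ] F [ 1.  -0.4  0.4] gap 0.0457 j [-0.66  0.28  1.71  0.02  1.15 -0.18]
23 [(-26.75, 15.8), (-12.0, -19.6), (-8.0, 19.1)]
```

move_arm(
  plan=[
    [[0,0,0,0,0,0],[0,0,0,0,0,0],[0,0,0,0,0,0],[0,0,0,0,0,0],[0,0,0,0,0,0],[0,0,0,0,0,0],[0,0,0,0,0,0],[0,0,0,0,0,0],[0,0,0,0,0,0],[0,0,0,0,0,0]],
  ],
)

```text
time: 28.03
tool_pos: [0.4334, -0.3159, 0.1836]
tcp_rot: [0.357, -0.606, 0.607, -0.37]
wrist_force: [-0.2, 0.3, 0.5]
finger_gap: 0.0458
```

```bash
python3 -c "
from plan import *
st()
for n in('top','side'): cv2.imwrite(f'pics/{n}24.png',r.read_camera(n)['image'][:,:,::-1])
from jaw import jaw
jaw(24)
t=cv2.imread('pics/top24.png');crop(t,255,155,330,240,6.5,'pics/ab1.png')"
```

```text
t 28.03 p [ 0.4334 -0.3159  0.1836] y [ 0.016  0.007 -1.   ] z [ 0.882 -0.471  0.011] F [-0.2  0.3  0.5] gap 0.0458 j [-0.66  0.28  1.71  0.02  1.15 -0.18]
24 [(-26.75, 15.8), (-12.0, -19.7), (-8.0, 19.2)]
```

View pics/ab1.png

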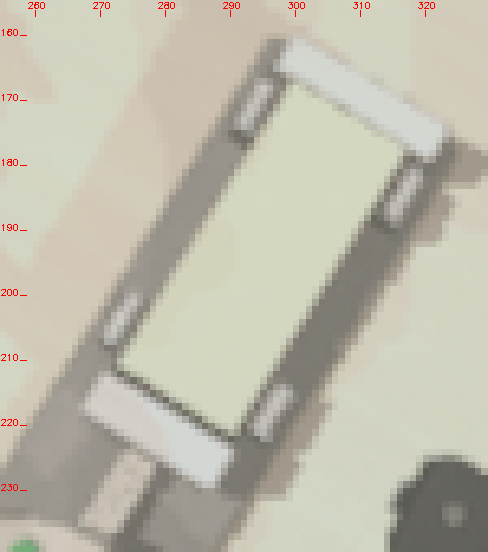

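```bash
python3 -c "
from cell import r
print(r.job_done())"
```

```text
the job is handed in; nothing more can be done
None
```

The whetstone is clamped and the job was handed in at about 28 s.

**What I did:**
- I took the stone off the stand with the tool tilted to the 32° slope. I laid it flat and square between the guides, cream face up.
- I pushed the orange lever over to the green dot; the camera measured it at about +0.36 rad.
- I swung the handle anticlockwise to its stop; it ran free at about 1 N.
- I then worked it back and forth until it went solid at 12–13 N.
- I let go and lifted the gripper clear.

**Last checks:**
- **Stone:** it lies square against the end stop, with the pad pressed on its other end.
- **Lever and cups:** the lever is still by the green dot. I did not touch the cups.
- **Jaw:** it sprang back about 1 mm when I let go, then stayed put in the last two pictures, about 1 s apart. I put its travel at about 22 mm, inside the firm-grip range. That figure comes from the pictures and from the handle going solid, not from a direct reading.

**What did not go to plan:**
- After the second tightening stroke, a check swing back let the jaw slip about 2.5 mm. I tightened it again to the same solid point, then let go without swinging back.
- The handle seems to have started nearer +0.5 rad than the stated +0.4.

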